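# Refill the carousel bowl with ball knobs

### The job

The round bowl on the parts carousel has come back empty: push the carousel round by its post until the bowl clicks into place at the loading mark (the single pin), and leave it resting there. Then tip all five ball knobs out of the aluminium cup into the bowl and stand the empty cup upright back on the blue mat. Finally push the carousel on until the full bowl clicks into place at the serving mark (the two pins), with all five knobs still in it and the jar and tin left where they are.

Things in the scene. Friction and masses are not known exactly. Their poses are not given: they have to be found in the camera images.
- base: round grey base of the parts carousel, 300 mm across and 12 mm thick, fixed to the bench, more or less in front of the robot. Origin on its axis, at bench level. Its -x axis points to the loading mark (roughly to the robot), its -y axis to the serving mark, its +x axis to the spring detent housing (30 mm high, 153 to 199 mm from the axis).
- carousel (a joint): angle of the carousel disc (rad), growing anticlockwise seen from above, range -2.9 to 2.9. 0: bowl at the loading mark; 1.571: bowl at the serving mark. A sprung roller clicks into a notch every 0.785 rad (0 and 1.571 are notches); within about 0.07 rad of a notch it draws the disc in by itself; getting over the ridge beside a notch takes about 5 N at the turning post.
- hub (a point): top centre of the hub of the white carousel disc, on the axis, 62 mm above the bench; hub 32 mm across. The disc is 263 mm across, its top 32 mm above the bench. It carries, 90 degrees apart, the round bowl, a square parts tray, the turning post (across from the bowl) and a second tray (trays 60 x 62 x 28 mm, centres 86 mm from the axis).
- bowl (a point): centre of the inner floor of the round grey bowl that is fixed on the disc, 74 mm from the axis, 36 mm above the bench. Rim 100 mm across (inner 93), 77 mm above the bench; inner floor about 66 mm across. The bowl is empty at the start.
- post (a point): top centre of the upright steel turning post on the disc: 18 mm diameter, 60 mm high, 104 mm from the axis, across from the bowl; its top is 92 mm above the bench.
- load_mark (a point): top of the loading mark: ONE steel pin (14 mm thick, top 40 mm above the bench) on the rim of the base, 160 mm from the axis, on the side that faces the robot.
- serve_mark (a point): middle between the tops of the serving mark's TWO steel pins (32 mm apart, each 14 mm thick, top 40 mm above the bench) on the rim of the base, 160 mm from the axis, a quarter turn anticlockwise (seen from above) on from the loading mark.
- mat: blue silicone work mat, 250 (x) x 170 (y) x 4 mm, fixed on the bench, left or right of the carousel. Origin at the centre of its underside.
- cup: open straight aluminium cup, 63 mm outer diameter, 90 mm high, wall 3 mm, about 0.2 kg with its load, standing on the mat with the five ball knobs in it. Origin at the centre of its underside, z up along the cup.
- knob0: ball knob 0: black 18 mm ball with an 11 mm brass collar that sticks out 2.5 mm on its -z side, 15 g. Origin at the ball's centre. Starts in the cup.
- knob1: ball knob 1: black 18 mm ball with an 11 mm brass collar that sticks out 2.5 mm on its -z side, 15 g. Origin at the ball's centre. Starts in the cup.
- knob2: ball knob 2: black 18 mm ball with an 11 mm brass collar that sticks out 2.5 mm on its -z side, 15 g. Origin at the ball's centre. Starts in the cup.
- knob3: ball knob 3: black 18 mm ball with an 11 mm brass collar that sticks out 2.5 mm on its -z side, 15 g. Origin at the ball's centre. Starts in the cup.
- knob4: ball knob 4: black 18 mm ball with an 11 mm brass collar that sticks out 2.5 mm on its -z side, 15 g. Origin at the ball's centre. Starts in the cup.
- jar: closed amber jar with black lid, 56 mm diameter, 55 mm high, standing on the mat too; bystander. Origin at the centre of its underside.
- stand: bystander: soldering iron stand on a black plate 190 (x) x 100 (y) x 22 mm with a yellow sponge and a slanting spring holder about 175 mm high on its +x half; fixed on the bench on the other side of the carousel from the mat. Origin at the centre of its underside.
- tin: bystander: brass tin of wire wool, 60 mm diameter, 40 mm high, loose on the bench beyond the iron stand. Origin at the centre of its underside.
Things that resemble listed ones, but are neither listed nor needed, are in the scene too. Several things have the shape of the cup; the one meant has the colours described above.

How it is judged:
On the way, in this order (a step that is already met when the one before it is completed fails the run):
1. the empty bowl is clicked in at the loading mark and left resting there, untouched by the robot (value of joint carousel between -0.06 and 0.06 rad and velocity of joint carousel between -0.1 and 0.1 rad/s and contact force between the arm and base below 0.1 N), for 0.2 s.
2. all five knobs lie in the bowl while it is at the loading mark (value of joint carousel between -0.06 and 0.06 rad and velocity of joint carousel between -0.1 and 0.1 rad/s and horizontal distance between each of knob0, knob1, knob2, knob3, knob4 and bowl below 0.045 m and height (world z) of knob0 between 0.036 and 0.075 m and linear speed of each of knob0, knob1, knob2, knob3, knob4 below 0.05 m/s and height (world z) of knob1 between 0.036 and 0.075 m and height (world z) of knob2 between 0.036 and 0.075 m and height (world z) of knob3 between 0.036 and 0.075 m and height (world z) of knob4 between 0.036 and 0.075 m), for 0.2 s.
3. the cup stands upright on the mat again and is let go, the bowl still at the loading mark (all of step 2 and angle between cup's own z axis and vertical below 0.1 rad and z of cup in the frame of mat between 0.001 and 0.008 m and x of cup in the frame of mat between -0.125 and 0.125 m and y of cup in the frame of mat between -0.085 and 0.085 m and linear speed of cup below 0.03 m/s and contact force between the fingers and cup below 0.1 N), for 0.2 s.
At the end, for the whole second after the job is handed in: The carousel rests in its notch with the bowl at the serving mark (joint 1.571 within 0.06 rad), all five ball knobs lie still in the bowl (centres within 45 mm of its axis and lower than its rim), and the cup stands upright (within 0.1 rad), released, with its centre over the mat (value of joint carousel between 1.5108 and 1.6308 rad and velocity of joint carousel between -0.1 and 0.1 rad/s and horizontal distance between each of knob0, knob1, knob2, knob3, knob4 and bowl below 0.045 m and height (world z) of knob0 between 0.036 and 0.075 m and linear speed of each of knob0, knob1, knob2, knob3, knob4 below 0.05 m/s and height (world z) of knob1 between 0.036 and 0.075 m and height (world z) of knob2 between 0.036 and 0.075 m and height (world z) of knob3 between 0.036 and 0.075 m and height (world z) of knob4 between 0.036 and 0.075 m and angle between cup's own z axis and vertical below 0.1 rad and z of cup in the frame of mat between 0.001 and 0.008 m and x of cup in the frame of mat between -0.125 and 0.125 m and y of cup in the frame of mat between -0.085 and 0.085 m and linear speed of cup below 0.03 m/s and contact force between the fingers and cup below 0.1 N); the robot touches nothing.
It fails at once if the jar or the tin is pushed more than 30 mm or tipped over (distance of any of jar, tin from where it was at the start of the episode above 0.03 m or angle between any of jar, tin's own z axis and vertical above 0.5 rad).
It also fails if it takes over 72 s, if anything falls off the work surface, if the arm or the gripper's body presses on something with over 40 N, if the wrist force passes 120 N, or if a joint passes its speed limit or range.

### The arm

A 7-joint arm with a two-finger parallel gripper is mounted at the origin on the work surface. World frame = base frame: x ahead of the robot, y to its left, z up, the work surface at z = 0. Lengths are in m, angles in rad, forces in N, time in s.
With the tool pointing down it reaches from about 0.425 to 0.875 m from the base axis. Payload 4.7 kg.
Tool frame: the origin (TCP) lies on the mounting face of the last link; the fingertips stand 182 mm ahead of it and the grasp point (between the pads) lies 164 mm ahead of it (ctrl.hold_point_z is the distance from the TCP to the grasp point, in m); z points along the fingers, y is the line along which they close (so a half turn about z gives the same grasp; the last joint's range is limited). The gripper opens to 87 mm and grips with 3 to 60 N. Pads are 19 mm wide; open, the fingers measure 117 mm over their backs; the gripper's body (75 mm by 190 mm) begins 51 mm behind the grasp point.
Start: joints at [-1.129, 0.321, -0.07, 1.45, 0.023, 1.371, -0.057], TCP at [0.27, 0.591, 0.405] pointing down, gripper open.
Joint ranges: [-2.86, 2.86], [-0.3, 2.09], [-1.38, 1.24], [0.06, 2.45], [-1.56, 4.7], [0.09, 2.05], [-2.69, 2.69]. Speed limits (rad/s): [2.57, 2.57, 3.14, 3.14, 3.14, 3.14, 3.14].

### API

Orientations are given as a 3x3 rotation matrix whose columns are the frame's x, y, z axes.
In Python, from plant import ctrl gives the robot as it stands.
- The arm moves only by the tool drive_tool, never from a script. Its argument "steps" is text: rows parted by semicolons, each of 4 numbers parted by spaces: the shift along the tool's x, y, z each as a share of 0.02 m, from -1 to 1, then the turn about the tool's z as a share of 0.1 rad, from -1 to 1. In form: x y z turn; .... A call has 1 to 8 rows; each row shifts and turns the commanded pose from where the row before left it, along the tool's axes as they then stand; what a row does not reach is not made up. A row lasts 1/10 s, in which the tool goes at most 50 mm and 8.59 degrees, less where a joint would pass 70% of its speed; a pose out of reach is approached as far as the arm can. A call with a number of a shift or a turn outside -1 to 1 is refused whole. A call with a gripper value outside its range is refused whole. "jaw" is the closure, from 0 (fully open) to 1 (shut), set as the call begins (left out, the last holds). The fingers move at their own pace and stop on an object; "squeeze" is the grip in N (left out, the last holds). Time passes only in rows, so rows that do not move let the fingers close. It gives the time, the measured TCP pose, the force, the opening and the grip force at its end, in the units of the state.
- ctrl.get_obs(): the state, without advancing time (a new reading comes with each control period).
- ctrl.snapshot(name): name is "scene" or "top" or "wrist"; returns the picture (384x512x3 uint8, red, green, blue); there is no depth.
- ctrl.calibration(name): a dict with "vertical_fov" (degrees; the focal length in pixels is half the picture's height over the tangent of half this angle, whatever the lens; pixels are square), "cx", "cy" (the principal point, pixels), "T" (4x4, takes a point from camera to world coordinates); the wrist camera has in their place "tool_from_camera" (4x4, takes a point from camera to tool coordinates, whose origin is the TCP and whose axes are the flange's). Camera axes: x right, y down, z forward; pixel columns grow to the right and rows downward; lengths in m; the calibration is good to about 2 mm. A picture is of the moment at which its call begins: read the wrist's pose just before it. calibration takes no time and is no camera call.
- ctrl.close_job(): hands the job in; it is judged then, once.
The state is a dict: "time": time; "joint_pos": joint angles; "dq": joint speeds; "joint_efforts": joint torques, N m; "tool_pos": TCP position; "tool_rot": TCP orientation; "wrist_force": force on the tool from outside, world axes, zero at the start; "moment": the same for the moment, N m; "gripper_width": opening from 0.0 (shut) to 1.0 (fully open); "finger_force": force on a finger pad.
Only numpy, scipy, OpenCV 4.12 (cv2) and the standard library are available. Lean on these libraries where they do the work, as an engineer would, in place of code of your own. Each camera call takes 0.05 s, during which the arm holds its last target. There are 200 camera calls.

## Working session

There is one attempt and no reset: what is moved stays moved. The work goes in short steps, Python scripts to look and compute and a tool call to move; the robot and the scene stay as the last step left them, time stands still between calls to the robot, and variables do not carry over. Pictures are saved under pics/ and viewed, at most 10 in all, crops included, and the job is handed in when it is done.

Besides the shell and the picture viewer there is one more tool, called by a JSON object that holds its "op" and its "data". drive_tool: Moves the arm, as the interface text tells. Its arguments: {"type":"object","properties":{"steps":{"type":"string"},"jaw":{"type":"number"},"squeeze":{"type":"number"}},"required":["steps"]}

```bash
mkdir -p pics; ls; python3 - <<'E'
from plant import ctrl
import cv2,numpy as np
o=ctrl.get_obs();print(o)
for n in("scene","top"):
    cv2.imwrite(f"pics/{n}0.png",ctrl.snapshot(n)[:,:,::-1])
    c=ctrl.calibration(n);print(n,c)
print(ctrl.calibration("wrist"),ctrl.hold_point_z)
E
```

```text
pics
{'time': 0.0, 'joint_pos': array([-1.12890046,  0.32180572, -0.0700853 ,  1.45168379,  0.02260924,
        1.37081247, -0.05690702]), 'dq': array([ 0.00171803, -0.00017296,  0.00059709, -0.00090233, -0.00083061,
       -0.00034883,  0.00120265]), 'joint_efforts': array([-3.82415574e-04, -4.91290319e+01, -4.04012511e-01, -3.12524557e+01,
       -6.37818128e-02,  4.38903482e-02,  2.13344811e-04]), 'tool_pos': array([0.26960485, 0.59121453, 0.40366801]), 'tool_rot': array([[-9.09893259e-01,  4.14841862e-01, -6.97026980e-04],
       [ 4.14842433e-01,  9.09891502e-01, -1.79148632e-03],
       [-1.08964595e-04, -1.91921770e-03, -9.99998152e-01]]), 'wrist_force': array([-0.24002358, -0.3224047 ,  0.3184868 ]), 'moment': array([ 0.05097559, -0.02512198, -0.05452245]), 'finger_force': 0.0, 'gripper_width': 1.002625474956168}
scene {'vertical_fov': 55.64184820202533, 'cx': 253.49393353308832, 'cy': 190.28767597701562, 'T': array([[ 0.7675577 ,  0.55222591, -0.32542545,  0.87410747],
       [ 0.64096316, -0.65759484,  0.39589803, -0.44288356],
       [ 0.00462706, -0.51246031, -0.85869845,
[... 273 characters left out ...]
761227e-01, -2.18411319e-02,  6.74384823e-04,
        -2.24561350e-02],
       [ 1.91565300e-03, -1.18347336e-01, -9.92970412e-01,
         1.21425188e+00],
       [ 0.00000000e+00,  0.00000000e+00,  0.00000000e+00,
         1.00000000e+00]])}
{'vertical_fov': 60.14414188473766, 'cx': 254.90433728007025, 'cy': 193.20422175322196, 'tool_from_camera': array([[-7.45163329e-04, -9.55982685e-01, -2.93422136e-01,
         8.09238574e-02],
       [ 9.99999699e-01, -6.48290435e-04, -4.27400179e-04,
        -1.64386097e-04],
       [ 2.18364407e-04, -2.93422366e-01,  9.55982880e-01,
         2.01731445e-02],
       [ 0.00000000e+00,  0.00000000e+00,  0.00000000e+00,
         1.00000000e+00]])} 0.1635
```

View images.

View pics/scene0.png

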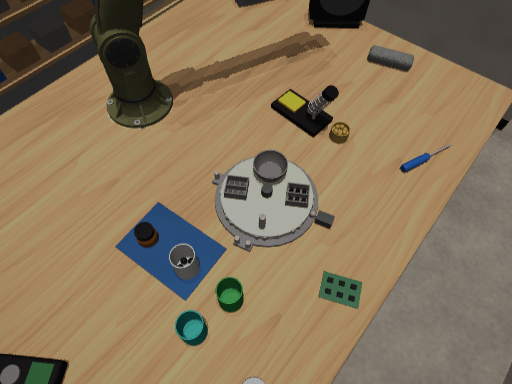

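View pics/top0.png

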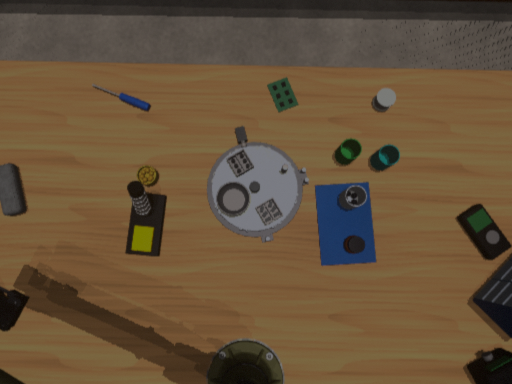

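```bash
cat > h.py <<'E'
from plant import ctrl
import cv2,numpy as np
def cal(n):
    c=ctrl.calibration(n); f=192/np.tan(np.radians(c["vertical_fov"]/2))
    if n=="wrist":
        o=ctrl.get_obs(); T=np.eye(4);T[:3,:3]=o["tool_rot"];T[:3,3]=o["tool_pos"];T=T@c["tool_from_camera"]
    else: T=c["T"]
    return f,c["cx"],c["cy"],T
def ray(n,u,v,z,C=None):
    f,cx,cy,T=C or cal(n); d=T[:3,:3]@[(u-cx)/f,(v-cy)/f,1]; p=T[:3,3]
    return (p+d*(z-p[2])/d[2]).round(4)
def proj(n,P,C=None):
    f,cx,cy,T=C or cal(n); q=T[:3,:3].T@(np.array(P)-T[:3,3]); return np.array([cx+f*q[0]/q[2],cy+f*q[1]/q[2]])
E
python3 - <<'E'
from h import *
im=cv2.imread("pics/top0.png")
cv2.imwrite("pics/top0c.png",cv2.resize(im[120:280,190:400],None,fx=3.75,fy=3.75,interpolation=cv2.INTER_CUBIC))
im=cv2.imread("pics/scene0.png")
cv2.imwrite("pics/scene0c.png",cv2.resize(im[140:300,110:340],None,fx=3.4,fy=3.4,interpolation=cv2.INTER_CUBIC))
E
```

```text
(no output)
```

View pics/top0c.png

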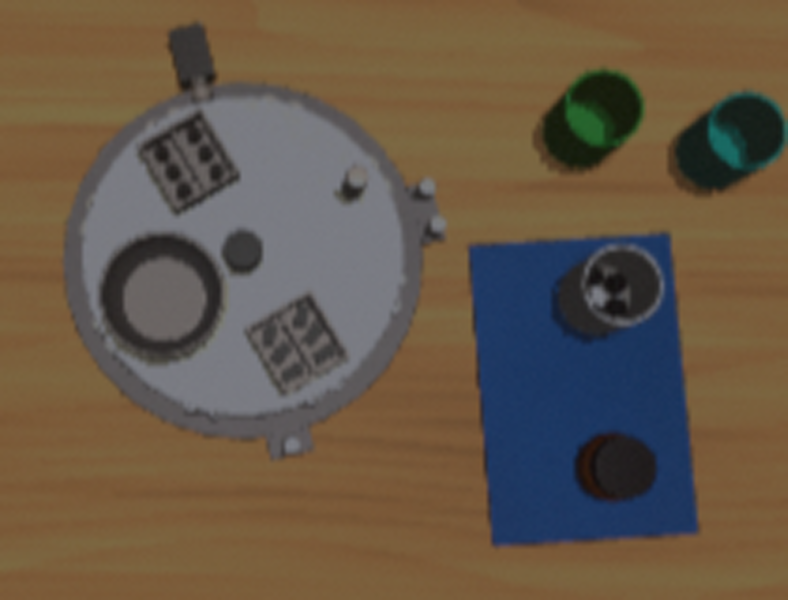

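View pics/scene0c.png

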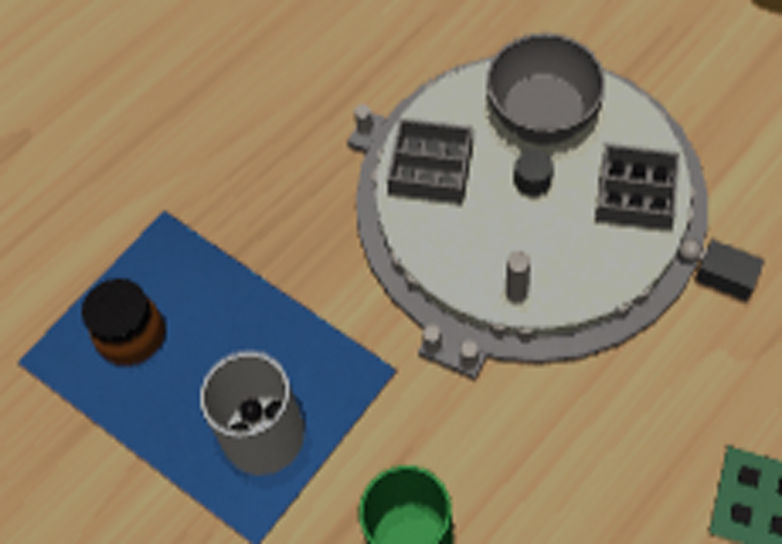

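Candidates for the cup (top picture): aluminium with black knobs on the mat (356,196), green (350,150), teal (389,155), white (385,98). The aluminium one on the mat matches, and the crop shows black knobs inside it. In the crop, the hub is at (243,251), the post at (356,180), the single pin at (293,445), the pin pair at (432,207), and the bowl rim centre at (163,295).

```bash
python3 - <<'E'
from h import *
def t(u,v,z): return ray("top",u/3.75+190,v/3.75+120,z)
def s(u,v,z): return ray("scene",u/3.4+110,v/3.4+140,z)
R={}
for n,a,b,z in [("hub",(243,251),(533,163),.062),("post",(357,177),(518,260),.092),("bowlrim",(163,295),(545,82),.077),("load",(293,445),(364,113),.04),("s1",(427,187),(433,331),.04),("s2",(437,227),(470,348),.04),("cup",(623,286),(246,394),.094),("jar",(625,466),(118,310),.059),
 ("m1",(470,245),(396,370),.004),("m2",(668,233),(258,544),.004),("m3",(697,532),(20,362),.004),("m4",(492,546),(165,211),.004)]:
    R[n]=(t(*a,z)+s(*b,z))/2;print(n,t(*a,z),s(*b,z))
h=R["hub"]
for n in ("post","bowlrim","load","s1","s2"):
    d=R[n]-h;print(n,np.hypot(d[0],d[1]),np.arctan2(d[1],d[0]))
E
```

```text
hub [ 0.5669 -0.0189  0.062 ] [ 0.5707 -0.0159  0.062 ]
post [ 0.6229 -0.1068  0.092 ] [ 0.626  -0.1044  0.092 ]
bowlrim [0.5285 0.043  0.077 ] [0.5341 0.0446 0.077 ]
load [ 0.4142 -0.0623  0.04  ] [ 0.4208 -0.059   0.04  ]
s1 [ 0.6261 -0.168   0.04  ] [ 0.5988 -0.173   0.04  ]
s2 [ 0.5932 -0.1764  0.04  ] [ 0.6298 -0.1654  0.04  ]
cup [ 0.5414 -0.3135  0.094 ] [ 0.5462 -0.3103  0.094 ]
jar [ 0.4032 -0.3229  0.059 ] [ 0.4094 -0.32    0.059 ]
m1 [ 0.5844 -0.2089  0.004 ] [ 0.5871 -0.2059  0.004 ]
m2 [ 0.5983 -0.3751  0.004 ] [ 0.6005 -0.3717  0.004 ]
m3 [ 0.3509 -0.3958  0.004 ] [ 0.3546 -0.392   0.004 ]
m4 [ 0.3359 -0.2278  0.004 ] [ 0.3409 -0.2252  0.004 ]
post 0.10428884168500481 -1.0079280939467863
bowlrim 0.07177527429414671 2.1205345537299483
load 0.1573602634085238 -2.8631620588312403
s1 0.15920091865312835 -1.2930574960312455
s2 0.15932840299205914 -1.2994799149077034
```

{"op": "drive_tool", "data": {"steps": "-1 -0.8 0 0;-1 -0.8 0 0;-1 -0.8 0 0;-1 -0.8 0 0;-1 -0.8 0 0;-1 -0.8 0 0;-1 -0.8 0 0;-1 -0.8 0 0", "jaw": 0.4, "squeeze": 8}}

```text
time: 0.9
tool_pos: [0.3625, 0.4074, 0.4043]
tool_rot: [[-0.91, 0.415, -0.0], [0.415, 0.91, -0.001], [0.0, -0.001, -1.0]]
wrist_force: [-0.5, -0.4, -0.3]
gripper_width: 0.599
finger_force: 0.0
```

{"op": "drive_tool", "data": {"steps": "-1 -0.8 0 0;-1 -0.8 0 0;-1 -0.8 0 0;-1 -0.8 0 0;-1 -0.8 0 0;-1 -0.8 0 0;-1 -0.8 0 0;-1 -0.8 0 0"}}

```text
time: 1.7
tool_pos: [0.4548, 0.2246, 0.4044]
tool_rot: [[-0.91, 0.415, -0.001], [0.415, 0.91, -0.0], [0.0, -0.0, -1.0]]
wrist_force: [0.5, -0.2, 0.5]
gripper_width: 0.599
finger_force: 0.0
```

{"op": "drive_tool", "data": {"steps": "-1 -0.8 0 0;-1 -0.8 0 0;-1 -0.8 0 0;-1 -0.8 0 0;-1 -0.8 0 0;-1 -0.8 0 0;-1 -0.8 0 0;-1 -0.8 0 0"}}

```text
time: 2.5
tool_pos: [0.5473, 0.042, 0.4044]
tool_rot: [[-0.91, 0.415, -0.001], [0.415, 0.91, -0.0], [0.001, -0.0, -1.0]]
wrist_force: [-0.2, 0.1, 0.1]
gripper_width: 0.6
finger_force: 0.0
```

{"op": "drive_tool", "data": {"steps": "-0.9 -0.7 0.6 0.8;-0.9 -0.7 0.6 0.8;-0.9 -0.7 0.6 0.8;-0.8 -0.6 0.6 0.8;-0.8 -0.6 0.6 0.8;-0.8 -0.6 0.6 0.8;-0.7 -0.5 0.6 0.8;0 0 0.6 0"}}

```text
time: 3.3
tool_pos: [0.5846, -0.0997, 0.3071]
tool_rot: [[-0.544, 0.839, -0.001], [0.839, 0.544, -0.002], [-0.001, -0.002, -1.0]]
wrist_force: [0.5, -0.1, 0.2]
gripper_width: 0.599
finger_force: 0.0
```

{"op": "drive_tool", "data": {"steps": "-0.67 0.76 0 0;-0.67 0.75 0 0;0 0 0 0.1;0 0 0.86 0;0 0 0.86 0;0 0 0.86 0;0 0 0.86 0;0 0 0 0"}}

```text
time: 4.1
tool_pos: [0.6236, -0.1009, 0.2368]
tool_rot: [[-0.542, 0.84, -0.006], [0.84, 0.542, 0.001], [0.004, -0.004, -1.0]]
wrist_force: [-0.7, 0.6, 0.0]
gripper_width: 0.597
finger_force: 0.0
```

```bash
python3 - <<'E'
from h import *
print(ctrl.get_obs()["tool_pos"])
a=ctrl.snapshot("scene")[130:290,170:370,::-1];b=ctrl.snapshot("top")[120:280,190:390,::-1]
cv2.imwrite("pics/c1.png",cv2.resize(np.hstack([a,b]),None,fx=2,fy=2,interpolation=cv2.INTER_CUBIC))
E
```

```text
[ 0.6236007  -0.10086574  0.23676008]
```

View pics/c1.png

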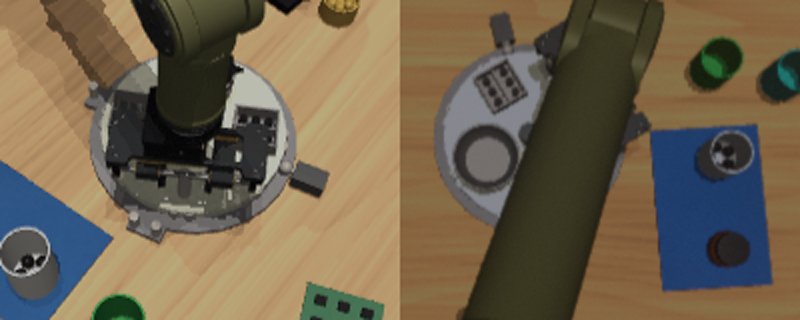

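{"op": "drive_tool", "data": {"steps": "-0.2 0 0 0;0 0 0 0;0 0 0 0;0 0 0 0;0 0 0 0", "jaw": 1}}

```text
time: 4.7
tool_pos: [0.6273, -0.1052, 0.2402]
tool_rot: [[-0.542, 0.84, -0.0], [0.84, 0.542, -0.0], [-0.0, -0.0, -1.0]]
wrist_force: [0.3, -1.1, -0.6]
gripper_width: 0.231
finger_force: 0.0
```

{"op": "drive_tool", "data": {"steps": "0.02 0.4 0 -0.8;0.03 0.52 0 -1;0.03 0.52 0 -1;0.03 0.52 0 -1;0.03 0.52 0 -1;0.03 0.52 0 -1;0.03 0.52 0 -1"}}

```text
time: 5.4
tool_pos: [0.6698, -0.0504, 0.2401]
tool_rot: [[-0.951, 0.309, 0.002], [0.309, 0.951, -0.001], [-0.002, -0.0, -1.0]]
wrist_force: [1.9, -1.3, -1.4]
gripper_width: 0.205
finger_force: 8.0
```

{"op": "drive_tool", "data": {"steps": "0.03 0.52 0 -1;0.03 0.52 0 -1;0.03 0.52 0 -1;0.03 0.52 0 -1;0.03 0.52 0 -1;0.03 0.46 0 -0.9;0 0 0 0;0 0 0 0"}}

```text
time: 6.2
tool_pos: [0.6712, 0.0115, 0.2402]
tool_rot: [[-0.963, -0.268, 0.004], [-0.268, 0.963, 0.001], [-0.005, 0.0, -1.0]]
wrist_force: [5.5, 3.0, -3.8]
gripper_width: 0.202
finger_force: 8.0
```

{"op": "drive_tool", "data": {"steps": "0 0 0 0;0 0 0 0;0 0 -1 0;0 0 -1 0;0 0 -1 0;0 0 -1 0;0 0 -1 0;0 0 0 0", "jaw": 0.2}}

```text
time: 7.0
tool_pos: [0.6707, 0.0096, 0.3434]
tool_rot: [[-0.964, -0.267, 0.005], [-0.267, 0.964, 0.0], [-0.005, -0.001, -1.0]]
wrist_force: [0.2, 0.3, -0.3]
gripper_width: 0.779
finger_force: 0.0
```

{"op": "drive_tool", "data": {"steps": "0.75 -1 0 0;0.75 -1 0 0;0.75 -1 0 0;0.75 -1 0 0;0.75 -1 0 0;0.75 -1 0 0;0.75 -1 0 0;0.75 -1 0 0", "jaw": 0}}

```text
time: 7.8
tool_pos: [0.5964, -0.1771, 0.3387]
tool_rot: [[-0.963, -0.268, -0.002], [-0.268, 0.963, 0.0], [0.002, 0.001, -1.0]]
wrist_force: [0.1, -0.0, -0.5]
gripper_width: 0.998
finger_force: 0.0
```

{"op": "drive_tool", "data": {"steps": "0.75 -1 0 0;0.75 -1 0 0;0.75 -1 0 0;0.75 -1 0 0;0.75 -1 0 0;0.65 -0.8 0 0;0 0 0 0"}}

```text
time: 8.5
tool_pos: [0.5412, -0.3151, 0.3389]
tool_rot: [[-0.965, -0.262, -0.003], [-0.262, 0.965, -0.002], [0.003, -0.001, -1.0]]
wrist_force: [-0.4, -0.1, 0.8]
gripper_width: 0.998
finger_force: 0.0
```

```bash
cat > look.py <<'E'
from h import *
import sys
n=sys.argv[1]
o=ctrl.get_obs();w=ctrl.snapshot("wrist")[:,:,::-1]
np.save(f"pics/{n}_T.npy",cal("wrist")[3])
t=ctrl.snapshot("top")[:,:,::-1];s=ctrl.snapshot("scene")[:,:,::-1]
for k,i in(("w",w),("t",t),("s",s)): cv2.imwrite(f"pics/{n}_{k}.png",i)
r=cv2.resize(np.vstack([t[110:290,185:400],s[120:300,110:325]]),None,fx=1.33,fy=1.33,interpolation=cv2.INTER_CUBIC)
b=np.zeros((r.shape[0],512+r.shape[1],3),np.uint8);b[:384,:512]=w;b[:,512:]=r
cv2.imwrite(f"pics/{n}.png",b);print(b.shape,o["tool_pos"],o["joint_pos"][-1])
E
python3 look.py l1
```

```text
(479, 798, 3) [ 0.54117175 -0.31513124  0.33892519] 2.421167956210587
```

View pics/l1.png

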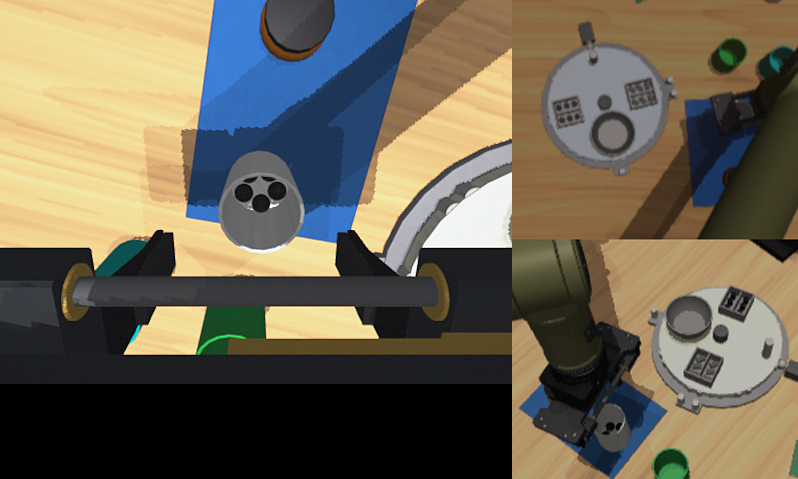

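```bash
python3 - <<'E'
from h import *
f,cx,cy,_=cal("wrist");T=np.load("pics/l1_T.npy")
print(ray("wrist",261.5,213,.094,(f,cx,cy,T)))
R=ctrl.get_obs()["tool_rot"];p=ctrl.get_obs()["tool_pos"]
for d in (ray("wrist",261.5,213,.094,(f,cx,cy,T)),[.5438,-.3119,.094]): print((R.T@(np.array(d)-p))*1000)
# carousel angle from top img: bowl rim & post pixel
h=np.array([.569,-.0175])
for u,v,z in ((613/1,131,.077),):
    q=ray("top",(u-512)/1.33+185,v/1.33+110,z);d=q[:2]-h;print(q,np.arctan2(d[1],d[0]))
E
```

```text
[ 0.5437 -0.3076  0.094 ]
[-1.81101259e-01  2.17764436e+00  2.45166627e+02]
[  0.88173241  -1.99012952 245.15988265]
[ 0.5013 -0.0384  0.077 ] -2.84215982168365
```

{"op": "drive_tool", "data": {"steps": "0 0 0.97 0;0 0 0.97 0;0 0 0.97 0;0 0 0.97 0;0 0 0.97 0;0 0 0.97 0;0 0 0 0"}}

```text
time: 9.35
tool_pos: [0.5437, -0.3085, 0.2203]
tool_rot: [[-0.962, -0.271, -0.005], [-0.271, 0.962, 0.004], [0.004, 0.005, -1.0]]
wrist_force: [-0.1, 0.3, -0.8]
gripper_width: 1.001
finger_force: 0.0
```

{"op": "drive_tool", "data": {"steps": "0 0 0 0;0 0 0 0;0 0 0 0;0 0 0 0;0 0 0 0", "jaw": 1, "squeeze": 12}}

```text
time: 9.85
tool_pos: [0.5443, -0.3112, 0.2246]
tool_rot: [[-0.963, -0.269, 0.001], [-0.269, 0.963, 0.0], [-0.001, -0.0, -1.0]]
wrist_force: [-0.2, 2.1, 4.3]
gripper_width: 0.735
finger_force: 12.0
```

{"op": "drive_tool", "data": {"steps": "0 0 -1 0;0 0 -1 0;0 0 -1 0;0 0 -1 0;-0.4 1 -1 0;-0.4 1 -0.6 0;-0.4 1 0 0;-0.4 1 0 0"}}

```text
time: 10.65
tool_pos: [0.5531, -0.2251, 0.3358]
tool_rot: [[-0.963, -0.268, 0.001], [-0.268, 0.963, -0.0], [-0.001, -0.0, -1.0]]
wrist_force: [0.4, -0.5, -1.7]
gripper_width: 0.731
finger_force: 12.0
```

{"op": "drive_tool", "data": {"steps": "-0.4 1 0 0;-0.4 1 0 0;-0.4 1 0 0;-0.4 1 0 0;-0.4 1 0 0;-0.4 1 0 0;-0.4 1 0 0;-0.4 1 0 0"}}

```text
time: 11.45
tool_pos: [0.5716, -0.0537, 0.3351]
tool_rot: [[-0.963, -0.268, -0.001], [-0.268, 0.963, -0.0], [0.001, 0.0, -1.0]]
wrist_force: [0.3, 0.1, -2.7]
gripper_width: 0.733
finger_force: 12.0
```

{"op": "drive_tool", "data": {"steps": "-0.4 0.9 0 0;-0.4 0.8 0 0;0 0 0 0;0 0 0 0"}}

```text
time: 11.85
tool_pos: [0.5779, -0.0179, 0.3352]
tool_rot: [[-0.963, -0.269, -0.001], [-0.269, 0.963, -0.001], [0.001, -0.001, -1.0]]
wrist_force: [-0.5, 0.4, -3.0]
gripper_width: 0.734
finger_force: 12.0
```

```bash
python3 look.py l2
```

```text
(479, 798, 3) [ 0.57787962 -0.0178522   0.33520117] 1.8713263047909026
```

View pics/l2.png

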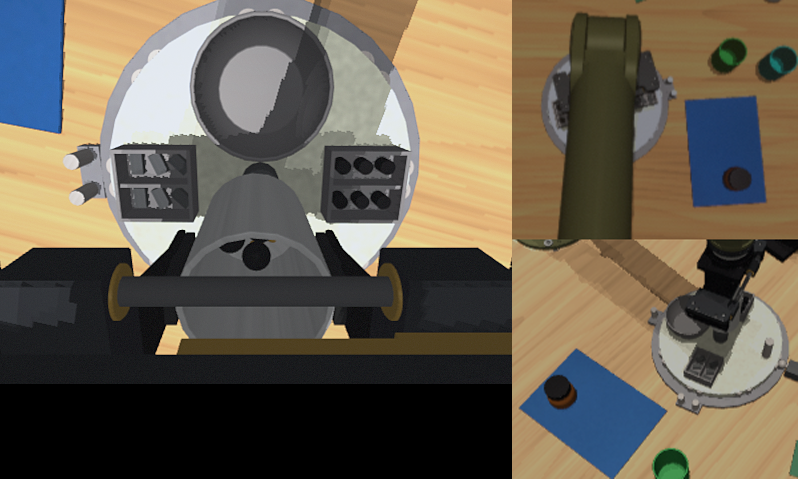

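```bash
python3 - <<'E'
from h import *
f,cx,cy,_=cal("wrist");T=np.load("pics/l2_T.npy");R=ctrl.get_obs()["tool_rot"];p=ctrl.get_obs()["tool_pos"]
C=(f,cx,cy,T)
for u,v in ((262,11),(262,160),(191,86),(333,86)): 
    q=ray("wrist",u,v,.077,C);print(q,(R.T@(q-p))[:2]*1000)
E
```

```text
[ 0.4508 -0.0496  0.077 ] [130.53155041   4.64467949]
[ 0.5443 -0.0231  0.077 ] [33.35063934  5.2521647 ]
[ 0.5079 -0.0839  0.077 ] [ 84.64565899 -43.63973488]
[0.482  0.0097 0.077 ] [84.64823194 53.47753942]
```

{"op": "drive_tool", "data": {"steps": "-0.1 0.24 0 0;0 0 0.8 0;0 0 0.8 0;0 0 0.78 0;0 0 0 0;0 0 0 0"}}

```text
time: 12.6
tool_pos: [0.5788, -0.0123, 0.2881]
tool_rot: [[-0.963, -0.268, -0.0], [-0.268, 0.963, 0.0], [0.0, 0.0, -1.0]]
wrist_force: [0.7, 0.1, -1.7]
gripper_width: 0.728
finger_force: 12.0
```

{"op": "drive_tool", "data": {"steps": "0.4 0 -0.11 0;0.41 0 -0.12 0;0.34 0 -0.05 0;0.34 0 -0.06 0;0.3 0 0.06 0;0.3 0 0.07 0;0 0 0 0"}}

```text
time: 13.3
tool_pos: [0.5384, -0.0236, 0.2932]
tool_rot: [[-0.963, -0.269, 0.002], [-0.269, 0.963, 0.0], [-0.002, -0.0, -1.0]]
wrist_force: [2.7, 1.5, 3.7]
gripper_width: 0.701
finger_force: 12.0
```

```bash
python3 look.py l3
```

```text
(479, 798, 3) [ 0.53841128 -0.02362544  0.29317597] 1.8755402642217152
```

View pics/l3.png

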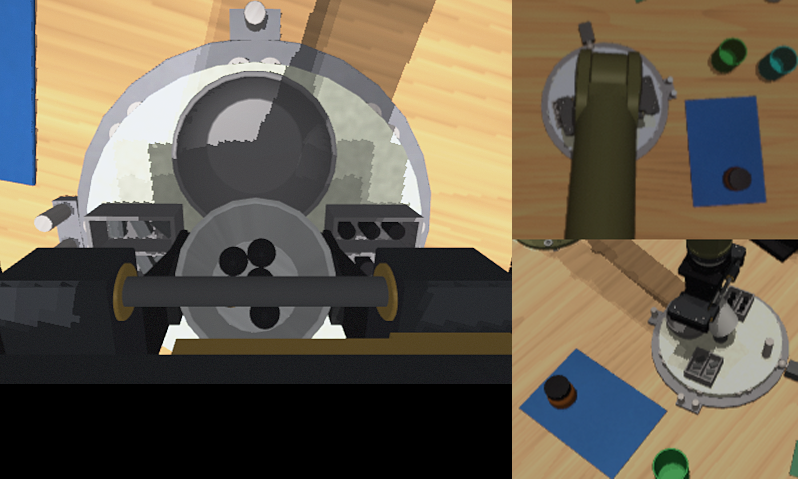

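```bash
cat > fit.py <<'E'
from h import *
import sys
from scipy.optimize import least_squares
c=ctrl.calibration("wrist");f=192/np.tan(np.radians(c["vertical_fov"]/2));M=np.linalg.inv(c["tool_from_camera"])
def circ(th,x,up,r,y=0,n=200):
    ph=np.linspace(0,2*np.pi,n);m=np.array([np.cos(th),0,np.sin(th)])  # in-plane dir n (tool z down)
    P=np.array([x,y,163.5-up])/1e3+r/1e3*(np.outer(np.cos(ph),m)+np.outer(np.sin(ph),[0,1,0]))
    q=P@M[:3,:3].T+M[:3,3];return np.c_[c["cx"]+f*q[:,0]/q[:,2],c["cy"]+f*q[:,1]/q[:,2]]
if __name__=="__main__":
    g=cv2.GaussianBlur(cv2.cvtColor(cv2.imread(sys.argv[1]),cv2.COLOR_BGR2GRAY),(3,3),0).astype(float)
    for cidx in range(185,335,12):
        col=g[150:275,cidx];d=np.diff(col);k=np.argsort(-np.abs(d))[:3];print(cidx,sorted((int(150+i),int(d[i])) for i in k))
E
python3 fit.py pics/l3_w.png
```

```text
185 [(228, -33), (229, -49), (240, 24)]
197 [(210, 14), (211, 16), (212, 10)]
209 [(211, 16), (212, 17), (213, 10)]
221 [(205, 22), (268, 25), (269, 29)]
233 [(200, 23), (245, -28), (246, -34)]
245 [(251, -25), (252, -26), (269, 23)]
257 [(238, -38), (265, 28), (267, -30)]
269 [(240, -34), (264, 42), (270, -34)]
281 [(200, 10), (201, 20), (202, 16)]
293 [(206, 11), (207, 22), (208, 17)]
305 [(214, 10), (215, 19), (216, 13)]
317 [(204, 13), (205, 17), (206, 11)]
329 [(203, -26), (204, -21), (246, 20)]
```

```bash
python3 - <<'E'
from fit import *
pts=np.array([(221,205),(233,200.5),(281,201.5),(293,207),(305,215),(329,246),(185,240),(175.5,270),(336,270)])
for th in np.radians([20,30,40,50,60]):
    def res(p):
        C=circ(th,p[0],p[1],31.5,p[2],720);return np.min(np.hypot(*(pts[:,None]-C[None]).transpose(2,0,1)),axis=1)
    s=least_squares(res,[18,25,0])
    a=np.array([np.sin(th),np.cos(th)]);n=np.array([np.cos(th),-np.sin(th)]);m=s.x[:2]
    print(np.degrees(th),s.x.round(1),s.cost.round(1),"along",(m@a).round(1),"perp",(m@n).round(1), "rim dist", (np.array([-7,-52.7])@n).round(1))
E
```

```text
20.0 [11.3 28.9  0.1] 0.4 along 31.0 perp 0.7 rim dist 11.4
29.999999999999996 [12.1 28.8  0.1] 0.3 along 31.0 perp -3.9 rim dist 20.3
40.0 [13.4 28.1  0.1] 0.3 along 30.1 perp -7.8 rim dist 28.5
50.0 [15.1 25.9  0.1] 1.1 along 28.2 perp -10.1 rim dist 35.9
59.99999999999999 [17.4 23.1  0.1] 5.4 along 26.6 perp -11.3 rim dist 42.1
```

{"op": "drive_tool", "data": {"steps": "0.18 0 0.2 0;0.18 0 0.22 0;0.17 0 0.24 0;0.12 0 0.18 0;0.12 0 0.18 0;0 0 0 0;0 0 0 0"}}

```text
time: 14.15
tool_pos: [0.5232, -0.0284, 0.2711]
tool_rot: [[-0.963, -0.268, -0.002], [-0.268, 0.963, -0.001], [0.002, -0.001, -1.0]]
wrist_force: [0.7, -1.7, 0.4]
gripper_width: 0.704
finger_force: 12.0
```

```bash
python3 look.py l4; python3 fit.py pics/l4_w.png
```

```text
(479, 798, 3) [ 0.52322894 -0.02836863  0.27110381] 1.8830141137908438
185 [(229, -19), (241, 24), (242, 27)]
197 [(156, -10), (226, 13), (227, 17)]
209 [(151, -11), (218, 16), (219, 17)]
221 [(212, 15), (213, 15), (214, 6)]
233 [(207, 10), (208, 19), (209, 12)]
245 [(205, 6), (206, 16), (207, 15)]
257 [(205, 15), (206, 18), (207, 8)]
269 [(206, 10), (207, 18), (208, 12)]
281 [(209, 14), (210, 15), (211, 7)]
293 [(213, 14), (214, 19), (215, 10)]
305 [(220, 7), (221, 16), (222, 16)]
317 [(231, 10), (232, 19), (233, 16)]
329 [(229, -17), (230, -18), (249, 19)]
```

View pics/l4.png

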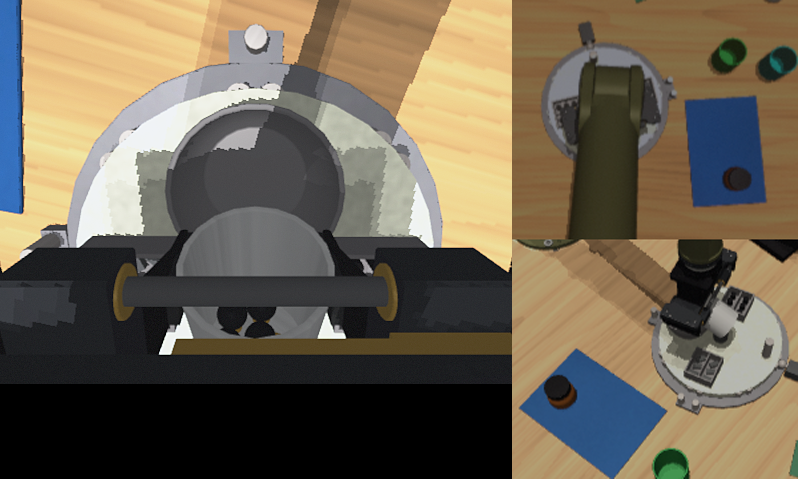

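```bash
cat > fit2.py <<'E'
from fit import *
def go(pts,rim,ths):
  pts=np.array(pts)
  for d in ths:
    th=np.radians(d)
    def res(p):
        C=circ(th,p[0],p[1],31.5,p[2],720);return np.min(np.hypot(*(pts[:,None]-C[None]).transpose(2,0,1)),axis=1)
    s=least_squares(res,[18,25,0])
    a=np.array([np.sin(th),np.cos(th)]);n=np.array([np.cos(th),-np.sin(th)]);m=s.x[:2]
    print(d,s.x.round(1),s.cost.round(1),"along",(m@a).round(1),"perp",(m@n).round(1), "rim-31.5", (np.array(rim)@n-31.5).round(1),"s",-(np.array(rim)@a).round(1))
E
python3 - <<'E'
from fit2 import *
go([(209,218.5),(221,213),(233,208),(257,205.5),(281,210),(305,221.5),(317,232),(329,249),(185,241),(177,275),(334,272)],(-23,-30.6),[45,55,60,65,70,75,80])
E
```

```text
45 [11.5 28.5  0. ] 8.2 along 28.3 perp -12.0 rim-31.5 -26.1 s 37.9
55 [13.2 25.3 -0. ] 4.1 along 25.3 perp -13.2 rim-31.5 -19.6 s 36.4
60 [14.2 23.7 -0. ] 1.9 along 24.1 perp -13.4 rim-31.5 -16.5 s 35.2
65 [15.4 22.2 -0.1] 1.1 along 23.4 perp -13.7 rim-31.5 -13.5 s 33.8
70 [16.8 21.2 -0.2] 3.8 along 23.0 perp -14.2 rim-31.5 -10.6 s 32.1
75 [18.5 21.2 -0.3] 14.3 along 23.4 perp -15.7 rim-31.5 -7.9 s 30.1
80 [20.5 22.  -0.5] 40.6 along 24.1 perp -18.1 rim-31.5 -5.4 s 28.0
```

{"op": "drive_tool", "data": {"steps": "0 0 0 0;0 0 0 0;0 0 0 0;-0.4 0 -0.16 0;-0.41 0 -0.16 0;0 0 0 0", "jaw": 0.14}}

```text
time: 14.9
tool_pos: [0.5408, -0.0224, 0.279]
tool_rot: [[-0.963, -0.27, 0.002], [-0.27, 0.963, 0.0], [-0.002, -0.0, -1.0]]
wrist_force: [-0.5, -0.8, 0.2]
gripper_width: 0.857
finger_force: 0.0
```

```bash
python3 - <<'E'
from h import *
i=ctrl.snapshot("wrist")[:,:,::-1];cv2.imwrite("pics/l5_w.png",i)
E
python3 fit.py pics/l5_w.png
```

```text
185 [(265, 29), (266, 43), (267, 42)]
197 [(239, 17), (247, 39), (248, 40)]
209 [(150, -23), (246, 23), (247, 23)]
221 [(241, 42), (242, 33), (260, -27)]
233 [(239, -16), (269, 21), (270, 24)]
245 [(265, -19), (267, 21), (268, 20)]
257 [(267, 17), (268, 21), (269, 14)]
269 [(263, 18), (270, 21), (271, 18)]
281 [(241, 31), (242, 35), (249, -24)]
293 [(242, 33), (264, -34), (269, -26)]
305 [(239, 22), (240, 45), (241, 35)]
317 [(240, 38), (241, 47), (242, 15)]
329 [(196, 12), (197, 12), (206, -13)]
```

```bash
python3 - <<'E'
from fit import *
for th,x,u in((65,32,15),(65,32,13),(68,34,12)):
    C=circ(np.radians(th),x,u,31.5,0,72);k=C[:,1].argmin();print(C[k].round(),[ (int(c),int(np.interp(c,*C[(C[:,1]<260)][np.argsort(C[C[:,1]<260][:,0])].T))) for c in (197,221,245,269,293,317)],C[:,0].min().round(),C[:,0].max().round())
g=cv2.cvtColor(cv2.imread("pics/l5_w.png"),cv2.COLOR_BGR2GRAY)
a=cv2.resize(g[130:345:1,165:345],(60,36),interpolation=cv2.INTER_AREA)
for r in a: print("".join(" .:-=+*#%@"[min(9,int(v)//24)] for v in r))
E
```

```text
[255. 169.] [(197, 188), (221, 174), (245, 169), (269, 169), (293, 175), (317, 198)] 178.0 333.0
[255. 168.] [(197, 249), (221, 173), (245, 168), (269, 168), (293, 175), (317, 218)] 179.0 331.0
[255. 166.] [(197, 237), (221, 171), (245, 166), (269, 166), (293, 172), (317, 215)] 179.0 331.0
#*-::::::----+****************+::::::::::::::::::::::::::=+*
*+:::::::----*****************-::::::::::::::::::::::::::==#
*+::::::-----***+====-=+===+==:::::::::::::::::::::::::::-=*
*=::::::--:::--::::::::::::::::::::::::::::::::::::::::::-=+
*=:::::::::::::::::::::::::::::::::::::::::::::::::::::::-=+
==:::::::::::::::::::::::::::::::::::::::::::::::::::::::--+
-::::::::::::::::::::::::::::::::::::::::::::::::::::::::--+
=::::::::::::::::::::::::::::::::::::::::::::::::::::::::-=+
=-::::::::::::::::::::::::::::::::::::::::::::::::::::::--++
==-::::::::::::::::::::::::::::::::::::::::::::::::::::--===
===-:::::::::::::::::::::::::::::::::::::::::::::::::::-====
====-:::::::::::::::::::::::::::::::::::::::::::::::::-=====
==--=-:::::::::::::::::::::::::::::::::::::::::::::::-======
::::-==-::::::::
[... 686 characters left out ...]
-----------=++++++++++:......
............................................................
::::::::::::::::::::::::::::::::::::::::::::::::::::::::::::
::::::::::::::::::::::::::::::::::::::::::::::::::::::::::::
::::::::::::::::::::::::::::::::::::::::::::::::::::::::::::
.:+++++++++++------------------------------:=+++++++++++++=.
.%@@@@@@@@@@@======+++++++++++++++++++======#@@@@@@@@@@@@@@:
#@@@@@@@@@@@%======+++++++++++++++++++======#@@@@@@@@@@@@@@%
@@@@@@@@@@@@*=====++++++++++++++++++++======*@@@@@@@@@@@@@@@
@@@@@@@@@@@@======+++++++++++++++++++=======+@@@@@@@@@@@@@@@
@@@@@@@@@@@%=======+++++++++++++=============@@@@@@@@@@@@@@@
@@@@@@@@@@@*-:::::::::::::::::::::::::::::::::::::::::::::::
```

{"op": "drive_tool", "data": {"steps": "0 0 -1 0;0 0 -1 0;0 0 -1 0;0 0 -1 0;0 0 -1 0;0 1 -0.5 0;0 1 0 0;0 1 0 0"}}

```text
time: 15.75
tool_pos: [0.5229, 0.0351, 0.3886]
tool_rot: [[-0.963, -0.268, 0.001], [-0.268, 0.963, 0.0], [-0.001, 0.0, -1.0]]
wrist_force: [-1.0, 0.4, -0.2]
gripper_width: 0.859
finger_force: 0.0
```

{"op": "drive_tool", "data": {"steps": "0.5 1 0 0;0.5 1 0 0;0.5 1 0 0;0.5 1 0 0;0.5 1 0 0;0.5 1 0 0;0.5 1 0 0;0 1 0 0"}}

```text
time: 16.55
tool_pos: [0.4114, 0.1703, 0.3882]
tool_rot: [[-0.963, -0.269, -0.0], [-0.269, 0.963, -0.0], [0.0, -0.0, -1.0]]
wrist_force: [0.2, 0.4, -0.4]
gripper_width: 0.854
finger_force: 0.0
```

```bash
python3 - <<'E'
from h import *
o=ctrl.get_obs();np.save("pics/l6_T.npy",cal("wrist")[3])
w=ctrl.snapshot("wrist")[:,:,::-1];t=ctrl.snapshot("top")[:,:,::-1];s=ctrl.snapshot("scene")[:,:,::-1]
for k,i in(("w",w),("t",t),("s",s)): cv2.imwrite(f"pics/l6_{k}.png",i)
A=cv2.resize(t[130:250,200:320],(400,400),interpolation=cv2.INTER_CUBIC)
B=cv2.resize(s[140:260,205:325],(400,400),interpolation=cv2.INTER_CUBIC)
D=cv2.resize(w,(266,200));E=cv2.resize(t,(266,200));F=cv2.resize(s,(268,200))
cv2.imwrite("pics/l6.png",np.vstack([np.hstack([A,B]),np.hstack([D,E,F])]));print(o["tool_pos"])
E
```

```text
[0.41141795 0.1702603  0.38821659]
```

View pics/l6.png

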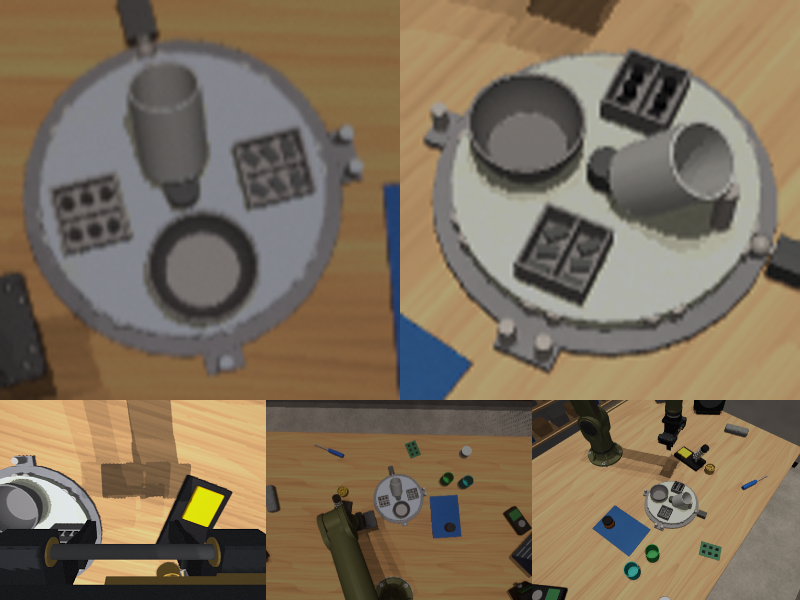

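```bash
cat > pose.py <<'E'
from h import *
from scipy.optimize import least_squares
CT,CS=cal("top"),cal("scene")
tp=lambda p:np.array(p)/3.3333+[200,130]
sp=lambda p:(np.array(p)-[400,0])/3.3333+[205,140]
mt=tp([(130,88),(202,87),(165,62),(145,68),(188,68),(166,112)])
ms=sp([(671,160),(735,165),(708,122),(688,130),(728,138),(700,197)])
lt=tp([(132,120),(137,160),(204,120),(207,160)])       # side silhouette
ls=sp([(660,138),(630,152)])
def circle(c,a,r):
    e=np.cross(a,[0,1,0]);e/=np.linalg.norm(e);g=np.cross(a,e);ph=np.linspace(0,2*np.pi,180)
    return c+r*(np.outer(np.cos(ph),e)+np.outer(np.sin(ph),g))
def P(C,X):
    f,cx,cy,T=C;q=(X-T[:3,3])@T[:3,:3];return np.c_[cx+f*q[:,0]/q[:,2],cy+f*q[:,1]/q[:,2]]
def near(p,C): return np.min(np.hypot(*(p[:,None]-C[None]).transpose(2,0,1)),axis=1)
def ax(th,al): return np.array([np.sin(th)*np.cos(al),np.sin(th)*np.sin(al),np.cos(th)])
def hullres(p,C,m,a):
    X=np.vstack([circle(m,a,.0315),circle(m-.09*a,a,.0315)]);h=cv2.convexHull(P(C,X).astype(np.float32))
    return np.array([cv2.pointPolygonTest(h,(float(x),float(y)),True) for x,y in p])
def res(x):
    m=x[:3];a=ax(x[3],x[4]);c=circle(m,a,.0315)
    return np.r_[near(mt,P(CT,c)),near(ms,P(CS,c)),hullres(lt,CT,m,a),hullres(ls,CS,m,a)]
for t0 in(.5,.8,1.2):
    s=least_squares(res,[.64,0,.11,t0,.27],x_scale=[.01,.01,.01,.1,.1])
    m=s.x[:3];a=ax(*s.x[3:]);print(s.cost.round(2),m.round(4),"tilt",np.degrees(s.x[3]).round(1),"az",s.x[4].round(3),"bottom",(m-.09*a).round(4), "low corner z",(m-.09*a)[2]-.0315*np.sin(s.x[3]))
E
python3 pose.py
```

```text
13.03 [ 6.492e-01 -6.000e-04  1.239e-01] tilt 35.8 az 0.193 bottom [ 0.5975 -0.0107  0.0509] low corner z 0.032494347064488935
13.12 [0.651  0.0008 0.1207] tilt 37.9 az 0.188 bottom [ 0.5968 -0.0095  0.0496] low corner z 0.03031842616851869
32.64 [ 0.6536 -0.0027  0.123 ] tilt 42.5 az 0.078 bottom [ 0.593  -0.0075  0.0566] low corner z 0.035303234709833084
```

{"op": "drive_tool", "data": {"steps": "-0.71 -0.95 0 0;-0.71 -0.95 0 0;-0.71 -0.95 0 0;-0.71 -0.95 0 0;-0.71 -0.95 0 0;-0.71 -0.95 0 0;-0.71 -0.95 0 0;-0.71 -0.95 0 0", "jaw": 0}}

```text
time: 17.5
tool_pos: [0.5639, 0.0517, 0.3879]
tool_rot: [[-0.964, -0.267, -0.0], [-0.267, 0.964, -0.001], [0.001, -0.001, -1.0]]
wrist_force: [1.6, -0.0, 0.2]
gripper_width: 1.002
finger_force: 0.0
```

{"op": "drive_tool", "data": {"steps": "-0.71 -0.95 0 0;-0.71 -0.95 0 0;-0.71 -0.95 0 0;-0.71 -0.9 0 0;0 0 0 0;0 0 0 0"}}

```text
time: 18.1
tool_pos: [0.6378, -0.0044, 0.3876]
tool_rot: [[-0.964, -0.267, -0.001], [-0.267, 0.964, -0.001], [0.001, -0.0, -1.0]]
wrist_force: [0.4, 0.1, -0.0]
gripper_width: 0.997
finger_force: 0.0
```

```bash
python3 - <<'E'
from h import *
from pose import circle,P,ax
o=ctrl.get_obs();C=cal("wrist");g=ctrl.snapshot("wrist");cv2.imwrite("pics/l7_w.png",g[:,:,::-1])
g=cv2.GaussianBlur(cv2.cvtColor(g,cv2.COLOR_RGB2GRAY),(5,5),0).astype(float)
gm=np.hypot(cv2.Sobel(g,6,1,0),cv2.Sobel(g,6,0,1));print(o["tool_pos"])
# score mouth circle over pose perturbations
best=[]
for th in np.radians([33,37,41]):
  for dx in np.arange(-8,9,2):
    for dy in np.arange(-8,9,2):
      for dz in (-4,0,4):
        m=np.array([.650+dx/1e3,dy/1e3,.1225+dz/1e3]);q=P(C,circle(m,ax(th,.22),.0315))
        q=q[(q[:,1]<270)&(q[:,1]>0)]
        if len(q)>40: best.append((cv2.remap(gm.astype(np.float32),q[:,0].astype(np.float32),q[:,1].astype(np.float32),1).mean(),np.degrees(th).round(),dx,dy,dz,len(q)))
for b in sorted(best)[::-1][:6]:print(b)
E
```

```text
13.03 [ 6.492e-01 -6.000e-04  1.239e-01] tilt 35.8 az 0.193 bottom [ 0.5975 -0.0107  0.0509] low corner z 0.032494347064488935
13.12 [0.651  0.0008 0.1207] tilt 37.9 az 0.188 bottom [ 0.5968 -0.0095  0.0496] low corner z 0.03031842616851869
32.64 [ 0.6536 -0.0027  0.123 ] tilt 42.5 az 0.078 bottom [ 0.593  -0.0075  0.0566] low corner z 0.035303234709833084
[ 0.63782461 -0.00439721  0.38759991]
(np.float32(113.71574), np.float64(41.0), np.int64(0), np.int64(2), 0, 180)
(np.float32(112.84008), np.float64(37.0), np.int64(-2), np.int64(2), 0, 180)
(np.float32(110.66877), np.float64(33.0), np.int64(-2), np.int64(2), 0, 180)
(np.float32(108.57394), np.float64(41.0), np.int64(-2), np.int64(2), 4, 180)
(np.float32(106.9282), np.float64(33.0), np.int64(0), np.int64(2), 0, 180)
(np.float32(106.05263), np.float64(33.0), np.int64(0), np.int64(2), -4, 180)
```

{"op": "drive_tool", "data": {"steps": "0 0.2 0.9 0;0 0 0.9 0;0 0 0.8 0;0 0 0.8 0;0 0 0.8 0;0 0 0.8 0;0 0 0.7 0;0 0 0 0"}}

```text
time: 18.95
tool_pos: [0.6359, 0.001, 0.2713]
tool_rot: [[-0.963, -0.269, -0.004], [-0.269, 0.963, -0.0], [0.004, 0.001, -1.0]]
wrist_force: [0.2, 0.6, 0.7]
gripper_width: 1.005
finger_force: 0.0
```

{"op": "drive_tool", "data": {"steps": "0 0 0 0;0 0 0 0;0 0 0 0;0 0 0 0;0 0 0 0;0 0 0 0", "jaw": 1, "squeeze": 20}}

```text
time: 19.55
tool_pos: [0.6371, 0.0009, 0.2749]
tool_rot: [[-0.963, -0.269, 0.001], [-0.269, 0.963, 0.0], [-0.001, -0.0, -1.0]]
wrist_force: [-0.2, -0.9, 2.1]
gripper_width: 0.707
finger_force: 19.8
```

{"op": "drive_tool", "data": {"steps": "0 0 -0.6 0;0 0 -0.8 0;0 0 -0.9 0;0 0 -0.9 0;0 0 -0.9 0;0 0 -0.9 0;0.5 0 0 0;0.8 0 0 0"}}

```text
time: 20.35
tool_pos: [0.6113, -0.0059, 0.3747]
tool_rot: [[-0.963, -0.269, 0.001], [-0.269, 0.963, 0.0], [-0.001, -0.0, -1.0]]
wrist_force: [-1.7, -0.2, -1.8]
gripper_width: 0.706
finger_force: 19.8
```

{"op": "drive_tool", "data": {"steps": "1 0 0 0;1 0 0 0;1 0 0 0;1 0 0 0;1 0.05 0 0;1 0.05 0 0;1 0 0 0;0.8 0 0 0"}}

```text
time: 21.15
tool_pos: [0.4588, -0.0466, 0.3735]
tool_rot: [[-0.963, -0.268, -0.001], [-0.268, 0.963, 0.0], [0.001, 0.001, -1.0]]
wrist_force: [-0.0, 0.2, -2.7]
gripper_width: 0.706
finger_force: 19.8
```

{"op": "drive_tool", "data": {"steps": "0.5 0 0 0;0 0 0 0;0 0 0 0"}}

```text
time: 21.45
tool_pos: [0.4514, -0.0486, 0.3743]
tool_rot: [[-0.963, -0.269, 0.001], [-0.269, 0.963, 0.0], [-0.001, 0.0, -1.0]]
wrist_force: [0.2, -0.5, -1.4]
gripper_width: 0.707
finger_force: 19.8
```

```bash
sed -i '/^for t0/,$d' pose.py; cat > tail.py <<'E'
from fit import *
def run(name):
    im=ctrl.snapshot("wrist");cv2.imwrite(f"pics/{name}.png",im[:,:,::-1])
    g=cv2.GaussianBlur(cv2.cvtColor(im,cv2.COLOR_RGB2GRAY),(5,5),0);gx=cv2.Sobel(g,5,1,0);gy=cv2.Sobel(g,5,0,1)
    out=[]
    for d in range(0,126,3):
        th=np.radians(d);a=np.array([-np.sin(th),np.cos(th)]);n=np.array([-np.cos(th),-np.sin(th)])
        for t in range(0,37,4):
            for p in range(-20,9,4):
                m=t*a+p*n;b=m-90*a
                h=cv2.convexHull(np.vstack([circ(-th,*m,31.5,n=120),circ(-th,*b,31.5,n=120)]).astype(np.float32))[:,0]
                q=[];
                for i in range(len(h)):
                    e=h[(i+1)%len(h)]-h[i];L=max(1,int(np.hypot(*e)/2));
                    nn=np.array([e[1],-e[0]])/(np.hypot(*e)+1e-6)
                    q+=[(*(h[i]+e*k/L),*nn) for k in range(L)]
                q=np.array(q,np.float32);q=q[(q[:,1]>3)&(q[:,1]<268)&(q[:,0]>130)&(q[:,0]<380)]
                if len(q)<40: continue
                u,v=q[:,0].copy(),q[:,1].copy()
                s=np.abs(cv2.remap(gx,u,v,1)[:,0]*q[:,2]+cv2.remap(gy,u,v,1)[:,0]*q[:,3])
                out.append((round(float(np.minimum(s,80).mean()),1),d,t,p,len(q)))
    for o in sorted(out)[::-1][:8]:print(o)
if __name__=="__main__": run(sys.argv[1])
E
python3 tail.py l8
```

```text
(56.3, 30, 16, 0, 165)
(54.2, 27, 12, 0, 165)
(53.2, 33, 20, 0, 165)
(51.6, 33, 12, 4, 169)
(51.3, 27, 8, 0, 169)
(49.6, 39, 20, 4, 167)
(49.4, 33, 16, 4, 163)
(49.1, 36, 16, 4, 168)
```

{"op": "drive_tool", "data": {"steps": "0 0 0.9 0;0 0 0.9 0;0 0 0.8 0;0 0 0.7 0;0 0 0 0"}}

```text
time: 22.0
tool_pos: [0.451, -0.0484, 0.3061]
tool_rot: [[-0.963, -0.269, -0.004], [-0.269, 0.963, -0.0], [0.004, 0.001, -1.0]]
wrist_force: [0.1, -0.1, -3.2]
gripper_width: 0.709
finger_force: 19.8
```

{"op": "drive_tool", "data": {"steps": "-0.34 0 0.11 0;-0.34 0 0.11 0;-0.34 0 0.11 0;-0.16 0 0.17 0;-0.16 0 0.17 0;-0.16 0 0.18 0;0 0 0 0"}}

```text
time: 22.7
tool_pos: [0.4825, -0.0402, 0.2929]
tool_rot: [[-0.963, -0.27, 0.006], [-0.27, 0.963, 0.0], [-0.006, -0.001, -1.0]]
wrist_force: [0.7, -0.0, 4.9]
gripper_width: 0.703
finger_force: 20.0
```

```bash
python3 tail.py l9
```

```text
(60.4, 63, 20, 0, 195)
(55.8, 60, 20, 0, 193)
(51.5, 66, 20, 4, 195)
(50.1, 54, 20, -4, 191)
(49.7, 60, 16, 0, 201)
(49.2, 69, 20, 4, 197)
(49.2, 66, 20, 0, 197)
(49.0, 66, 16, 4, 201)
```

{"op": "drive_tool", "data": {"steps": "-0.08 0 0.22 0;-0.07 0 0.23 0;-0.07 0 0.23 0;-0.08 0 0.18 0;-0.08 0 0.19 0;-0.03 0 0.17 0;-0.02 0 0.18 0;0 0 0 0"}}

```text
time: 23.55
tool_pos: [0.4925, -0.0374, 0.2662]
tool_rot: [[-0.963, -0.27, 0.013], [-0.27, 0.963, 0.001], [-0.013, -0.002, -1.0]]
wrist_force: [6.6, 2.4, 6.4]
gripper_width: 0.705
finger_force: 20.0
```

```bash
python3 tail.py l10
```

```text
(62.8, 99, 24, 0, 198)
(61.4, 96, 24, 0, 200)
(54.3, 102, 20, 4, 208)
(51.2, 93, 16, -4, 224)
(50.5, 93, 24, -4, 202)
(50.3, 93, 36, -4, 172)
(50.3, 93, 20, -4, 212)
(48.7, 93, 32, -4, 182)
```

{"op": "drive_tool", "data": {"steps": "0.05 0 0.09 0;0.05 0 0.09 0;0.04 0 0.07 0;0 0 0 0;-0.2 0 0 0;0.2 0 0 0;0 0 0 0;0 0 0 0"}}

```text
time: 24.4
tool_pos: [0.489, -0.0385, 0.2609]
tool_rot: [[-0.963, -0.269, 0.011], [-0.269, 0.963, 0.001], [-0.011, -0.002, -1.0]]
wrist_force: [6.1, 2.0, 6.7]
gripper_width: 0.706
finger_force: 20.0
```

```bash
python3 tail.py l11
```

```text
(60.2, 102, 24, -4, 190)
(50.3, 105, 24, -4, 185)
(48.3, 102, 20, -4, 201)
(47.5, 108, 24, 0, 186)
(46.8, 108, 20, 0, 195)
(46.5, 105, 24, 0, 190)
(46.1, 96, 20, -8, 206)
(45.4, 105, 20, 0, 200)
```

{"op": "drive_tool", "data": {"steps": "0.1 0 -0.2 0;0 0 -0.5 0;0 0 -0.7 0;0 0 0.2 0;0 0 -0.5 0;0 0 -0.5 0;0 0 0 0;0 0 0 0"}}

```text
time: 25.25
tool_pos: [0.4839, -0.0396, 0.3024]
tool_rot: [[-0.963, -0.269, 0.001], [-0.269, 0.963, 0.0], [-0.001, -0.0, -1.0]]
wrist_force: [-0.2, 0.2, -2.0]
gripper_width: 0.701
finger_force: 20.0
```

```bash
python3 tail.py l12; python3 - <<'E'
from h import *
print(np.mean([ctrl.get_obs()["wrist_force"] for _ in range(3)],axis=0))
for n in("scene","wrist"):
    im=ctrl.snapshot(n);cv2.imwrite(f"pics/l12_{n}.png",im[:,:,::-1]);
    if n=="scene":
        C=cal(n); 
        # project bowl: floor circle mask, dark-pixel count vs initial picture l6
        ph=np.linspace(0,2*np.pi,60);b=np.array([.4977,-.037])
        poly=np.array([proj(n,[b[0]+.03*np.cos(p),b[1]+.03*np.sin(p),.045],C) for p in ph]).astype(np.int32)
        m=np.zeros(im.shape[:2],np.uint8);cv2.fillPoly(m,[poly],1)
        ref=cv2.imread("pics/l6_s.png").max(2)
        for k,i in(("ref",ref),("now",im.max(2))): v=i[m>0];print(k,len(v),np.percentile(v,[5,25,50,75,95]),(v<45).mean())
E
```

```text
(57.8, 102, 24, -4, 190)
(50.1, 99, 24, -4, 196)
(44.2, 105, 24, 0, 190)
(42.9, 105, 24, -4, 185)
(42.5, 105, 20, 0, 200)
(42.1, 96, 24, -8, 196)
(39.8, 102, 20, -4, 201)
(39.8, 102, 16, -4, 212)
[ 0.0349592   0.34899894 -0.97028676]
ref 322 [ 85.15 116.   116.   117.   117.  ] 0.0
now 322 [ 7. 24. 47. 48. 84.] 0.36335403726708076
```

```bash
python3 - <<'E'
from h import *
i=cv2.imread("pics/l12_scene.png").max(2);C=cal("scene")
u,v=proj("scene",[.4977,-.037,.045],C).astype(int);print(u,v)
for r in range(v-14,v+15): print(" ".join(f"{x:3d}" for x in i[r,u-18:u+19]))
E
```

```text
241 181
 45  44  45  44  46  45  45  49  46  44  45  45  43  23  32  36  26  16  20  74  90  87  46  43  43  44  44  45  45  44  46  52  59 108  96 112 181
 44  37  53  51  43  45  42  74  70  41  45  44  31  16  65  31  17  15  41  86  88  61  31  29  26  35  42  45  44  45  55  55  54  63 108 110 181
 41  42  71  73  40  46  46  44  53  44  44  40  19  30  93  61  16  26  70  83  81  48  31  12   9  15  30  46  44  45  47  59  57  52  75 112 174
 24  49  44  41  49  49  51  52  46  46  45  25  14  34  55  59  16  57  82  79  73  71  63  23  23  16  15  43  46  45  61  63  60  54  51 107 146
 13  16  19  39  50  46  51  57  46  45  41  18  16  48  54  28  25  82  81  72  72  73  73  47  27  18  13  35  44  44  65  67  62  57  54  74 143
 12  16  14  15  17  23  38  51  42  37  23  11  13  73  64  44  54  79  74  63  71  71  68  51  17  17  19  39  46  51  70  67  64  60  55  50 110
  6   7   8  12  14  16  15  20  19  18  15   7   6  61  70  75  76  74  65  48  66  61  53  37  14  17  27  45  46  68  68  69  66  62  57  52  92
  7   6   6   7   8  11  15  13  15  14  12   5   8  46 
[... 2499 characters left out ...]
  50  43  40  41  41  43  44  45  58  97  97  97  69  69  43  43  40  41  40  45  67  85  84  84 135 181 181
 83  83  84  84  84  85  84  84  84  86  76  61  49  42  40  41  41  41  42  42  41  42  42  43  41  42  41  45  52  66  84  82  83 121 181 181 180
 85  85  85  83  83  84  84  83  83  85  84  84  76  60  49  43  41  40  40  41  40  41  39  40  43  44  51  68  84  84  83  83 120 181 180 180 180
 87  86  84  82  83  84  85  84  83  83  83  84  85  84  76  60  53  48  49  45  45  50  48  53  60  67  85  84  83  85 112 122 181 180 177 176 178
 84  84  86  84  84  84  85  85  84  82  81  82  84  84  84  85  84  76  76  68  68  75  75  85  86  86  85  84 111 112 167 182 180 179 176 175 177
```

{"op": "drive_tool", "data": {"steps": "0.6 0 0 0;-0.8 0 0 0;0.8 0 0 0;-0.8 0 0 0;0.8 0 0 0;-0.6 0 0 0;0 0 0 0"}}

```text
time: 26.1
tool_pos: [0.4842, -0.0394, 0.3022]
tool_rot: [[-0.963, -0.269, 0.001], [-0.269, 0.963, 0.0], [-0.001, 0.0, -1.0]]
wrist_force: [1.1, 0.4, -1.8]
gripper_width: 0.699
finger_force: 20.0
```

{"op": "drive_tool", "data": {"steps": "0 0.5 -0.5 0;0 0.8 -0.5 0;0 1 -0.5 0;0 1 -0.5 0;0 1 0 0;0 1 0 0;0 0.8 0 0;0 0 0 0"}}

```text
time: 26.9
tool_pos: [0.4501, 0.0805, 0.3429]
tool_rot: [[-0.962, -0.273, 0.0], [-0.273, 0.962, 0.001], [-0.001, 0.001, -1.0]]
wrist_force: [-0.5, 0.5, -2.1]
gripper_width: 0.704
finger_force: 20.0
```

```bash
python3 - <<'E'
from h import *
i=ctrl.snapshot("scene");cv2.imwrite("pics/l13_s.png",i[:,:,::-1]);t=ctrl.snapshot("top");cv2.imwrite("pics/l13_t.png",t[:,:,::-1])
print(ctrl.get_obs()["wrist_force"])
for n,im in(("scene",i),("top",t)):
    C=cal(n);b=np.array([.4977,-.037]);ph=np.linspace(0,2*np.pi,60)
    s=8;u,v=proj(n,[*b,.045],C);u0,v0=int(u)-20,int(v)-20
    big=cv2.resize(im[v0:v0+40,u0:u0+40],None,fx=s,fy=s,interpolation=cv2.INTER_CUBIC)
    m=(big.max(2)<30).astype(np.uint8);k,l,st,ce=cv2.connectedComponentsWithStats(m)
    f,_,_,T=C;print(n,"expected px area/knob",(np.pi*(.009*f/np.linalg.norm(T[:3,3]-[*b,.045]))**2))
    for j in range(1,k):
        if st[j,4]>200:
            c=ce[j]/s+[u0,v0];print(j,st[j,4]/64,c.round(1),ray(n,*c,.047,C)[:2]-b)
    cir=cv2.HoughCircles(255-cv2.GaussianBlur(np.minimum(big.max(2),60)*4,(9,9),0),cv2.HOUGH_GRADIENT,1,25,param1=80,param2=12,minRadius=16,maxRadius=40)
    if cir is not None:
        for x,y,r in cir[0]: print("circ",round(x/s+u0,1),round(y/s+v0,1),r/s, big[int(y),int(x)].max() if y<320 and x<320 else None)
E
```

```text
[ 0.31695564 -0.2489632  -2.3517341 ]
scene expected px area/knob 31.206622464209335
1 74.8125 [247.5 183.5] [0.0167 0.0048]
circ 254.2 183.3 4.7875 60
circ 253.2 179.1 3.125 69
circ 242.8 185.6 2.8125 27
circ 240.7 190.1 4.7875 51
circ 248.4 186.8 4.6375 24
circ 251.7 185.6 3.9375 21
circ 248.3 182.4 3.325 22
circ 235.8 187.4 4.775 119
circ 257.4 175.8 2.275 60
top expected px area/knob 27.981744431389377
1 13.265625 [260.6 201.3] [ 0.0279 -0.0003]
2 27.125 [266.2 206.3] [ 0.0132 -0.0175]
3 27.53125 [255.3 206.3] [0.0125 0.0154]
circ 256.1 202.4 2.8125 111
circ 264.4 206.4 4.3375 45
circ 260.6 198.7 4.05 38
circ 271.8 208.7 4.6375 76
circ 264.3 199.1 3.9375 47
circ 268.2 204.6 2.65 30
circ 253.9 209.2 2.35 87
circ 250.7 225.3 2.3125 59
```

```bash
python3 - <<'E'
from h import *
i=cv2.imread("pics/l13_t.png");
print("top");[print(" ".join(f"{x:3d}" for x in i[r,246:280].max(1))) for r in range(194,226)]
E
python3 tail.py l13
```

```text
top
139 139 138 139 139 134 122 116 107  89  86  82  79  64  58  62  71  78  81  89 100 112 120 131 137 138 139 139 136 138 139 139 139 139
139 138 139 138 136 124 104  83  84  58  47  47  45  41  40  40  42  45  44  46  62  83  91 110 124 136 139 140 139 140 139 140 138 139
137 137 136 130 118  96  84  54  45  43  41  41  43  42  44  43  43  40  39  40  39  46  61  84  97 122 136 140 139 139 139 139 138 139
111 113 117 107  80  64  46  40  43  42  45  45  45  44  45  44  45  45  43  43  43  40  41  49  69  91 121 137 139 139 138 139 140 140
 61  63  75  76  52  41  41  42  45  45  47  49  47  42  41  39  42  48  47  45  45  44  41  40  44  61  88 121 137 139 140 139 138 139
 54  51  48  47  40  42  42  44  46  49  52  47  41  32  28  28  31  44  52  51  46  46  44  43  40  40  59  89 125 136 140 139 139 140
 50  47  42  37  40  42  43  47  50  59  76  62  33  26  26  24  29  53  81  69  54  49  46  43  42  41  41  64 102 120 137 140 139 140
 49  45  41  38  43  44  43  54  76  84 104  91  40  25  28  26  27  59 105  94  60  43  40  40  44  42  39  47  82  98 134 139 139 139
 54  50 
[... 2751 characters left out ...]
  46  47  57  69  72  70  62  55  55  49  46  46  45  51  68  86 104 127 130 137 139 137 136 122
 55  55  54  59  82  51  50  49  45  38  41  42  46  50  51  51  48  45  44  47  47  52  61  74  88 106 126 136 138 137 135 122 118 100
 54  57  55  65  86  56  54  51  48  39  43  45  48  46  46  47  47  47  47  51  62  73  76  89 104 126 137 139 136 122 113  97  95  98
 56  55  55  51  54  53  53  54  51  50  52  63  71  67  68  69  73  74  68  68  79  89  98 107 127 135 138 135 120  97  87  96  97  97
(60.3, 102, 24, -4, 190)
(50.3, 105, 24, 0, 190)
(50.0, 99, 24, -4, 196)
(49.7, 108, 24, 0, 186)
(48.8, 102, 20, -4, 201)
(47.9, 105, 24, -4, 185)
(47.7, 102, 16, -4, 212)
(47.3, 105, 20, 0, 200)
```

```bash
python3 - <<'E'
from h import *
s=cv2.imread("pics/l13_s.png").max(2);b=np.array([.4977,-.037])
for n,c in dict(A=(260,201),B=(252.3,205),C=(257.3,207.3),D=(263.6,208.5),E=(268.3,204.2)).items():
    p=ray("top",*c,.049);u,v=proj("scene",p);print(n,(p[:2]-b).round(3),np.hypot(*(p[:2]-b)).round(3),round(u,1),round(v,1),s[int(v)-2:int(v)+3,int(u)-2:int(u)+3].tolist())
print(s[172:196,232:264])
E
```

```text
A [0.029 0.002] 0.029 250.0 186.2 [[22, 11, 13, 20, 36], [79, 11, 21, 24, 23], [133, 19, 19, 36, 30], [123, 17, 18, 26, 34], [93, 37, 34, 66, 74]]
B [0.016 0.024] 0.029 251.8 178.6 [[95, 91, 39, 20, 22], [98, 48, 18, 25, 30], [112, 13, 18, 25, 39], [106, 13, 38, 93, 97], [19, 11, 76, 159, 159]]
C [0.009 0.009] 0.013 246.6 180.7 [[107, 98, 89, 94, 114], [109, 102, 57, 49, 50], [106, 58, 23, 29, 22], [87, 17, 22, 38, 28], [57, 15, 21, 26, 20]]
D [ 0.006 -0.01 ] 0.012 241.4 184.5 [[132, 113, 62, 63, 62], [160, 72, 20, 25, 21], [130, 17, 22, 37, 25], [105, 14, 17, 30, 17], [62, 18, 13, 15, 17]]
E [ 0.02  -0.024] 0.031 241.7 190.3 [[118, 68, 19, 23, 28], [117, 47, 33, 42, 50], [107, 67, 77, 79, 79], [72, 73, 103, 102, 100], [41, 43, 41, 41, 40]]
[[ 71  73  74  71  71  69  70  70  72  71  70  70  69  70  71  70  70  69
   68  66  66  67  65  63  59  54  49 106 155 175 177 177]
 [ 73  75  76  78  74  70  70  75  81  81  73  72  69  80  77  75  70  70
   69  67  70  70  67  63  60  56  52  84 141 172 176 177]
 [ 75  76  78  79  80  79  74  89 103 105  94  94  89 102  92  86  72  74
   70  69
[... 2143 characters left out ...]
3  82  89 131 176 176  65  59  78]
 [ 66  48  42  39  41  41  42  72  73 103 102 100  99  70  69  42  41  40
   40  39  42  65  82  82  82 131 177 177 179  48  31  73]
 [ 84  74  58  47  48  39  42  41  43  41  41  40  40  41  42  39  40  37
   44  51  64  81  80  80 118 177 178 178 179  43  26  42]
 [ 83  83  83  74  71  47  41  39  39  39  40  40  39  39  40  41  42  51
   65  82  81  82  81 117 178 177 177 179 180  47  23  27]
 [ 81  81  82  83  83  74  58  51  47  47  44  43  47  47  51  58  65  82
   83  81  83 110 119 177 177 174 174 179 179  89  26  28]
 [105 103 103  82  82  82  82  82  73  74  67  66  73  73  82  83  84  84
   83 108 110 165 178 177 176 173 179 180 179 148  57  28]]
```

{"op": "drive_tool", "data": {"steps": "-1 -0.45 0 0;-1 -0.45 0 0;-1 -0.45 0 0;-1 -0.45 0 0;-1 -0.45 0 0;-1 -0.45 0 0;-1 -0.45 0 0;-1 -0.45 0 0"}}

```text
time: 27.85
tool_pos: [0.6256, 0.0498, 0.342]
tool_rot: [[-0.964, -0.267, -0.0], [-0.267, 0.964, -0.001], [0.001, -0.001, -1.0]]
wrist_force: [-0.3, 0.6, -1.8]
gripper_width: 0.707
finger_force: 20.0
```

{"op": "drive_tool", "data": {"steps": "-1 -0.45 0 0;-1 -0.45 0 0;-1 -0.45 0 0;-1 -0.45 0 0;-1 -0.45 0 0;-0.9 -0.45 0 0;0 0 0 0;0 0 0 0"}}

```text
time: 28.65
tool_pos: [0.7526, 0.0299, 0.3414]
tool_rot: [[-0.964, -0.267, -0.002], [-0.267, 0.964, -0.001], [0.002, -0.0, -1.0]]
wrist_force: [0.3, 0.5, -1.4]
gripper_width: 0.702
finger_force: 20.0
```

```bash
python3 tail.py l14; python3 - <<'E'
from h import *
# post top circle in wrist picture
from fit import circ
o=ctrl.get_obs();print(o["tool_pos"]);C=cal("wrist")
g=cv2.GaussianBlur(cv2.imread("pics/l14.png",0),(3,3),0);gm=np.hypot(cv2.Sobel(g,5,1,0),cv2.Sobel(g,5,0,1))
ph=np.linspace(0,2*np.pi,40);best=[]
for dx in range(-10,11,1):
  for dy in range(-10,11,1):
    q=np.array([proj("wrist",[.669+dx/1e3+.009*np.cos(p),.0107+dy/1e3+.009*np.sin(p),.092],C) for p in ph],np.float32)
    best.append((cv2.remap(gm,q[:,0].copy(),q[:,1].copy(),1).mean(),dx,dy,q.mean(0).round()))
for b in sorted(best,key=lambda b:-b[0])[:4]:print(b)
E
```

```text
(65.4, 102, 24, -4, 190)
(57.0, 105, 24, 0, 190)
(55.6, 108, 24, 0, 186)
(54.5, 102, 20, -4, 201)
(53.5, 102, 16, -4, 212)
(52.5, 102, 28, -4, 180)
(52.0, 105, 20, 0, 200)
(50.8, 108, 28, 0, 174)
[0.75230468 0.03040835 0.34170054]
(np.float32(170.9128), 0, 1, array([262.,  86.], dtype=float32))
(np.float32(155.98274), 1, 1, array([261.,  87.], dtype=float32))
(np.float32(151.44412), 0, 2, array([263.,  86.], dtype=float32))
(np.float32(145.53416), -1, 2, array([263.,  84.], dtype=float32))
```

{"op": "drive_tool", "data": {"steps": "0 0.2 0.8 0;0 0 0.8 0;0 0 0.8 0;0 0 0.8 0;0 0 0.8 0;0 0 0 0"}}

```text
time: 29.3
tool_pos: [0.7504, 0.035, 0.2579]
tool_rot: [[-0.963, -0.269, -0.006], [-0.269, 0.963, -0.0], [0.006, 0.001, -1.0]]
wrist_force: [-1.0, 0.8, -2.1]
gripper_width: 0.699
finger_force: 20.0
```

{"op": "drive_tool", "data": {"steps": "0.2 0 -0.05 0;0.2 0 -0.05 0;0.05 0 -0.37 0;0.05 0 -0.38 0;0.21 0 -0.45 0;0.21 0 -0.45 0;0 0 0 0", "squeeze": 9}}

```text
time: 30.0
tool_pos: [0.7337, 0.0295, 0.2997]
tool_rot: [[-0.963, -0.268, 0.002], [-0.268, 0.963, -0.0], [-0.002, -0.001, -1.0]]
wrist_force: [0.2, -0.4, -1.3]
gripper_width: 0.704
finger_force: 9.0
```

```bash
python3 tail.py l15
```

```text
(57.2, 78, 24, 0, 207)
(47.2, 75, 24, 0, 203)
(44.2, 81, 24, 0, 207)
(43.7, 78, 24, -4, 211)
(42.2, 72, 20, -4, 213)
(41.3, 75, 20, -4, 217)
(41.1, 72, 24, -4, 206)
(40.4, 78, 24, 4, 205)
```

{"op": "drive_tool", "data": {"steps": "0.32 0 -0.22 0;0.33 0 -0.25 0;0.37 0 -0.25 0;0.38 0 -0.25 0;0.45 0 -0.12 0;0.45 0 -0.12 0;0 0 0 0"}}

```text
time: 30.75
tool_pos: [0.6886, 0.017, 0.322]
tool_rot: [[-0.963, -0.268, 0.0], [-0.268, 0.963, -0.0], [0.0, -0.0, -1.0]]
wrist_force: [0.6, -0.6, -1.3]
gripper_width: 0.701
finger_force: 9.0
```

```bash
python3 tail.py l16
```

```text
(64.2, 75, 24, 0, 203)
(58.2, 78, 24, 0, 207)
(51.0, 72, 24, 0, 201)
(50.3, 69, 28, -4, 193)
(49.1, 69, 20, -4, 211)
(48.8, 69, 24, -4, 203)
(48.3, 78, 24, 4, 205)
(47.4, 72, 24, -4, 206)
```

{"op": "drive_tool", "data": {"steps": "-1 0 0 0;-1 0 0 0;-0.93 0 0 0;0 0 0.84 0;0 0 0.84 0;0 0 0 0"}}

```text
time: 31.4
tool_pos: [0.7439, 0.0331, 0.2824]
tool_rot: [[-0.963, -0.268, -0.009], [-0.268, 0.963, -0.001], [0.009, 0.002, -1.0]]
wrist_force: [-0.9, -0.3, -2.5]
gripper_width: 0.703
finger_force: 9.0
```

{"op": "drive_tool", "data": {"steps": "0.3 0 0 0;0.3 0 -0.05 0;0.25 0 -0.3 0;0.25 0 -0.33 0;0.25 0 -0.25 0;0 0 0 0"}}

```text
time: 32.0
tool_pos: [0.7196, 0.0258, 0.3084]
tool_rot: [[-0.963, -0.268, 0.002], [-0.268, 0.963, 0.0], [-0.002, -0.0, -1.0]]
wrist_force: [0.7, -0.2, 0.1]
gripper_width: 0.705
finger_force: 9.0
```

```bash
python3 tail.py l17
```

```text
(53.7, 57, 24, 0, 183)
(52.6, 60, 24, 0, 185)
(50.5, 51, 24, -4, 181)
(48.3, 54, 24, -4, 185)
(44.6, 63, 24, 4, 185)
(43.1, 54, 20, 0, 187)
(42.8, 51, 20, -4, 189)
(42.5, 54, 24, 0, 181)
```

{"op": "drive_tool", "data": {"steps": "0.26 0 -0.16 0;0.26 0 -0.14 0;0.42 0 -0.15 0;0.42 0 -0.13 0;0.28 0 -0.02 0;0.28 0 -0.02 0;0 0 0 0"}}

```text
time: 32.75
tool_pos: [0.6823, 0.0155, 0.3195]
tool_rot: [[-0.963, -0.268, -0.0], [-0.268, 0.963, -0.0], [0.0, 0.0, -1.0]]
wrist_force: [-0.3, -0.9, 6.7]
gripper_width: 0.704
finger_force: 9.0
```

```bash
python3 tail.py l18
```

```text
(54.6, 24, 32, 0, 141)
(54.0, 24, 28, 0, 145)
(53.4, 21, 24, 0, 143)
(51.5, 18, 28, -4, 143)
(51.3, 27, 36, 0, 139)
(50.9, 27, 28, 4, 143)
(50.7, 27, 32, 0, 143)
(49.7, 21, 32, -4, 141)
```

{"op": "drive_tool", "data": {"steps": "0 0 -0.7 0;0 0 -0.9 0;0.4 -0.5 -0.4 0;0.74 -0.97 0 0;0.74 -0.97 0 0;0.74 -0.97 0 0;0.74 -0.97 0 0;0.74 -0.97 0 0"}}

```text
time: 33.6
tool_pos: [0.6312, -0.1111, 0.3578]
tool_rot: [[-0.963, -0.268, -0.003], [-0.268, 0.963, -0.0], [0.003, 0.001, -1.0]]
wrist_force: [0.3, -0.4, -1.2]
gripper_width: 0.704
finger_force: 9.0
```

{"op": "drive_tool", "data": {"steps": "0.74 -0.97 0 0;0.74 -0.97 0 0;0.74 -0.97 0 0;0.74 -0.97 0 0;0.74 -0.97 0 0;0.74 -0.97 0 0;0.74 -0.97 0 0;0.74 -0.9 0 0"}}

```text
time: 34.4
tool_pos: [0.5582, -0.2909, 0.3578]
tool_rot: [[-0.964, -0.268, -0.003], [-0.268, 0.964, 0.001], [0.003, 0.002, -1.0]]
wrist_force: [-0.5, -0.2, -1.3]
gripper_width: 0.704
finger_force: 9.0
```

{"op": "drive_tool", "data": {"steps": "0 0 0 0;0 0 0.9 0;0 0 0.9 0;0 0 0.9 0;0 0 0.9 0;0 0 0.9 0;0 0 0 0"}}

```text
time: 35.1
tool_pos: [0.5585, -0.288, 0.2653]
tool_rot: [[-0.963, -0.269, -0.007], [-0.269, 0.963, 0.003], [0.006, 0.005, -1.0]]
wrist_force: [-0.8, 0.3, -2.1]
gripper_width: 0.703
finger_force: 9.0
```

```bash
python3 tail.py l19
```

```text
(80.0, 21, 24, 0, 143)
(79.7, 24, 28, 0, 145)
(77.8, 21, 28, 0, 141)
(77.1, 27, 32, 0, 143)
(76.1, 24, 32, 0, 141)
(75.4, 21, 32, -4, 141)
(74.6, 18, 28, -4, 143)
(74.2, 27, 28, 4, 143)
```

{"op": "drive_tool", "data": {"steps": "0 0 0.7 0;0 0 0.7 0;0 0 0.05 0;0.25 0 0.1 0;0.25 0 0.1 0;0.25 0 0.1 0;0.25 0 0.1 0;0 0 0 0", "squeeze": 6}}

```text
time: 35.95
tool_pos: [0.5402, -0.2951, 0.2327]
tool_rot: [[-0.963, -0.268, 0.001], [-0.268, 0.963, -0.0], [-0.001, -0.0, -1.0]]
wrist_force: [-2.7, 0.8, 5.3]
gripper_width: 0.706
finger_force: 6.0
```

```bash
python3 tail.py l20
```

```text
(80.0, 15, 28, 0, 133)
(79.8, 18, 36, 0, 129)
(79.1, 15, 32, 0, 129)
(75.8, 12, 24, 0, 133)
(71.3, 18, 32, 0, 133)
(71.1, 21, 32, 4, 131)
(69.8, 12, 32, -4, 133)
(69.1, 12, 20, 0, 135)
```

{"op": "drive_tool", "data": {"steps": "0.25 0 0.05 0;0.25 0 0.05 0;0.2 0 0.05 0;0 0 0 0"}}

```text
time: 36.4
tool_pos: [0.5265, -0.2987, 0.2283]
tool_rot: [[-0.963, -0.268, -0.001], [-0.268, 0.963, -0.0], [0.001, 0.0, -1.0]]
wrist_force: [-0.4, 0.5, -0.4]
gripper_width: 0.707
finger_force: 6.0
```

{"op": "drive_tool", "data": {"steps": "0 0 0 0;0 0 0 0;0 0 0 0;0 0 0 0;0 0 0 0;0 0 0 0;0 0 0 0", "jaw": 0.02}}

```text
time: 37.1
tool_pos: [0.5274, -0.2983, 0.2288]
tool_rot: [[-0.963, -0.269, 0.0], [-0.269, 0.963, 0.0], [-0.0, -0.0, -1.0]]
wrist_force: [-0.3, -0.8, 0.8]
gripper_width: 0.981
finger_force: 0.0
```

```bash
python3 tail.py l21
```

```text
(79.0, 0, 28, -4, 119)
(79.0, 0, 24, -4, 119)
(77.9, 0, 20, -4, 119)
(74.5, 3, 36, -4, 121)
(69.9, 3, 32, -4, 123)
(66.3, 0, 32, -4, 119)
(64.9, 0, 16, -4, 119)
(59.1, 0, 36, -4, 117)
```

{"op": "drive_tool", "data": {"steps": "0 0 -0.5 0;0 0 -1 0;0 0 -1 0;0 0 -1 0;0 0 -1 0;0 0 -1 0;0 0 -1 0;0 0 -1 0"}}

```text
time: 37.95
tool_pos: [0.5272, -0.2984, 0.3805]
tool_rot: [[-0.963, -0.269, 0.001], [-0.269, 0.963, -0.0], [-0.001, -0.001, -1.0]]
wrist_force: [0.2, 0.2, -0.1]
gripper_width: 0.978
finger_force: 0.0
```

{"op": "drive_tool", "data": {"steps": "0 0 0 1;0 0 0 1;0 0 0 1;0 0 0 1;0 0 0 1;0 0 0 1;0 0 0 1;0 0 0 1"}}

```text
time: 38.75
tool_pos: [0.5273, -0.2983, 0.3796]
tool_rot: [[-0.862, 0.507, 0.001], [0.507, 0.862, -0.0], [-0.001, 0.0, -1.0]]
wrist_force: [-0.4, -0.7, -0.3]
gripper_width: 0.982
finger_force: 0.0
```

{"op": "drive_tool", "data": {"steps": "0 0 0 1;0 0 0 1;0 0 0 1;0 0 0 1;0 0 0 1;0 0 0 1;0 0 0 1;0 0 0 1"}}

```text
time: 39.55
tool_pos: [0.5273, -0.2983, 0.3797]
tool_rot: [[-0.237, 0.972, 0.001], [0.972, 0.237, -0.0], [-0.0, 0.001, -1.0]]
wrist_force: [-0.6, -0.4, -0.1]
gripper_width: 0.979
finger_force: 0.0
```

{"op": "drive_tool", "data": {"steps": "0 0 0 1;0 0 0 1;0 0 0 1;0 0 0 1;0 0 0 1;0 0 0 1;0 0 0 1;0 0 0 1"}}

```text
time: 40.35
tool_pos: [0.5273, -0.2983, 0.3796]
tool_rot: [[0.532, 0.847, 0.001], [0.847, -0.532, 0.0], [0.001, 0.001, -1.0]]
wrist_force: [-0.4, -0.2, -0.5]
gripper_width: 0.98
finger_force: 0.0
```

{"op": "drive_tool", "data": {"steps": "0 0 0 1;0 0 0 1;0 0 0 1;0 0 0 1;0 0 0 1;0 0 0 1;0 0 0 1;0 0 0 0.4"}}

```text
time: 41.15
tool_pos: [0.5273, -0.2983, 0.3796]
tool_rot: [[0.964, 0.268, 0.001], [0.268, -0.964, 0.0], [0.001, 0.0, -1.0]]
wrist_force: [0.2, -0.2, 0.2]
gripper_width: 0.985
finger_force: 0.0
```

```bash
python3 - <<'E'
from h import *
from pose import circle,P,near
t=ctrl.snapshot("scene");cv2.imwrite("pics/l22_s.png",t[:,:,::-1]);o=ctrl.get_obs();print(o["tool_pos"],o["tool_rot"][:2,:2],o["joint_pos"][-1])
# cup uprightness: compare rim & base circle scores in scene picture
C=cal("scene");g=cv2.GaussianBlur(cv2.cvtColor(t,cv2.COLOR_RGB2GRAY),(3,3),0);gm=np.hypot(cv2.Sobel(g,5,1,0),cv2.Sobel(g,5,0,1))
for z in(.094,.004):
    best=[]
    for dx in range(-15,16):
        for dy in range(-15,16):
            q=P(C,circle(np.array([.531+dx/1e3,-.297+dy/1e3,z]),np.array([0,0,1.]),.0315)).astype(np.float32)
            if z<.05: q=q[q[:,1]>q[:,1].mean()]
            best.append((cv2.remap(gm,q[:,0].copy(),q[:,1].copy(),1).mean(),dx,dy))
    print(z,sorted(best)[::-1][:3])
E
```

```text
[ 0.52735612 -0.29828489  0.37954622] [[ 0.96363144  0.26723344]
 [ 0.26723349 -0.96363181]] -0.6645388253086373
0.094 [(np.float32(114.94554), -7, -3), (np.float32(112.833984), -8, -3), (np.float32(112.104675), -7, -2)]
0.004 [(np.float32(86.26045), -9, -3), (np.float32(85.63635), -10, -3), (np.float32(84.31616), -8, -2)]
```

{"op": "drive_tool", "data": {"steps": "0.84 -1 0 0;0.84 -1 0 0;0.84 -1 0 0;0.84 -1 0 0;0.84 -1 0 0;0.84 -1 0 0;0.84 -1 0 0;0.84 -1 0 0", "jaw": 0.4, "squeeze": 10}}

```text
time: 42.0
tool_pos: [0.6138, -0.1069, 0.3796]
tool_rot: [[0.962, 0.271, 0.001], [0.271, -0.962, 0.0], [0.001, -0.0, -1.0]]
wrist_force: [0.1, 1.3, 0.4]
gripper_width: 0.603
finger_force: 0.0
```

{"op": "drive_tool", "data": {"steps": "0.84 -1 0 0;0.84 -1 0 0;0.84 -1 0 0;0.84 -1 0 0;0.84 -1 0 0;0.06 -0.05 0 0;0 0 0 0;0 0 0 0"}}

```text
time: 42.8
tool_pos: [0.6679, 0.0108, 0.3791]
tool_rot: [[0.963, 0.269, 0.0], [0.269, -0.963, -0.001], [-0.0, 0.001, -1.0]]
wrist_force: [-0.7, -1.1, 0.2]
gripper_width: 0.599
finger_force: 0.0
```

{"op": "drive_tool", "data": {"steps": "0 0 1 0;0 0 1 0;0 0 1 0;0 0 1 0;0 0 1 0;0 0 1 0;0 0 1 0;0 0 0 0"}}

```text
time: 43.6
tool_pos: [0.6666, 0.0108, 0.2362]
tool_rot: [[0.963, 0.268, -0.005], [0.268, -0.963, -0.001], [-0.005, -0.0, -1.0]]
wrist_force: [-0.8, 0.7, -0.3]
gripper_width: 0.599
finger_force: 0.0
```

{"op": "drive_tool", "data": {"steps": "0 0 0 0;0 0 0 0;0 0 0 0;0 0 0 0;0 0 0 0", "jaw": 1}}

```text
time: 44.1
tool_pos: [0.6684, 0.0124, 0.2394]
tool_rot: [[0.963, 0.271, 0.001], [0.271, -0.963, 0.0], [0.001, 0.0, -1.0]]
wrist_force: [0.5, -3.3, 1.6]
gripper_width: 0.234
finger_force: 3.0
```

{"op": "drive_tool", "data": {"steps": "0 -0.15 0 -0.3;-0.01 -0.26 0 -0.5;-0.02 -0.36 0 -0.7;-0.02 -0.42 0 -0.8;-0.02 -0.42 0 -0.8;-0.02 -0.42 0 -0.8;-0.02 -0.42 0 -0.8;-0.02 -0.42 0 -0.8"}}

```text
time: 44.9
tool_pos: [0.6384, 0.0604, 0.2394]
tool_rot: [[0.676, 0.737, 0.002], [0.737, -0.676, -0.001], [0.001, 0.002, -1.0]]
wrist_force: [2.1, -2.5, 1.1]
gripper_width: 0.206
finger_force: 10.0
```

{"op": "drive_tool", "data": {"steps": "-0.02 -0.42 0 -0.8;-0.02 -0.42 0 -0.8;-0.02 -0.42 0 -0.8;-0.02 -0.42 0 -0.8;-0.02 -0.42 0 -0.8;-0.02 -0.42 0 -0.8;-0.02 -0.42 0 -0.8;-0.02 -0.42 0 -0.8"}}

```text
time: 45.7
tool_pos: [0.578, 0.0869, 0.2394]
tool_rot: [[0.102, 0.995, 0.002], [0.995, -0.102, -0.001], [-0.001, 0.002, -1.0]]
wrist_force: [3.2, -2.8, -0.0]
gripper_width: 0.201
finger_force: 10.0
```

{"op": "drive_tool", "data": {"steps": "-0.02 -0.42 0 -0.8;-0.02 -0.42 0 -0.8;-0.02 -0.42 0 -0.8;-0.02 -0.36 0 -0.7;-0.01 -0.26 0 -0.5;0 -0.11 0 -0.2;0 0 0 0;0 0 0 0"}}

```text
time: 46.5
tool_pos: [0.5391, 0.0829, 0.2393]
tool_rot: [[-0.269, 0.963, 0.002], [0.963, 0.269, -0.001], [-0.002, 0.002, -1.0]]
wrist_force: [4.1, -3.5, -0.4]
gripper_width: 0.202
finger_force: 10.0
```

{"op": "drive_tool", "data": {"steps": "0 0 0 0;0 0 0 0;0 0 0 0;0 0 -0.7 0;0 0 -1 0;0 0 -1 0;0 0 -1 0;0 0 -1 0", "jaw": 0.4}}

```text
time: 47.3
tool_pos: [0.538, 0.0841, 0.3345]
tool_rot: [[-0.27, 0.963, 0.0], [0.963, 0.27, 0.001], [0.001, 0.0, -1.0]]
wrist_force: [0.8, -0.1, 0.0]
gripper_width: 0.596
finger_force: 0.0
```

{"op": "drive_tool", "data": {"steps": "1 0 -0.5 0;1 0 0 0;1 0 0 0;1 0 0 0;1 0 0 0;1 0 0 0;1 0 0 0;0 0 0 0"}}

```text
time: 48.1
tool_pos: [0.4991, 0.222, 0.3436]
tool_rot: [[-0.275, 0.961, -0.0], [0.961, 0.275, 0.002], [0.002, 0.0, -1.0]]
wrist_force: [-0.7, 0.3, 0.1]
gripper_width: 0.604
finger_force: 0.0
```

```bash
python3 - <<'E'
from h import *
from pose import circle,P
t=ctrl.snapshot("top");s=ctrl.snapshot("scene");cv2.imwrite("pics/l23_t.png",t[:,:,::-1]);cv2.imwrite("pics/l23_s.png",s[:,:,::-1])
hub=np.array([.569,-.0175])
for n,im in(("top",t),("scene",s)):
    C=cal(n);g=cv2.GaussianBlur(cv2.cvtColor(im,cv2.COLOR_RGB2GRAY),(3,3),0);gm=np.hypot(cv2.Sobel(g,5,1,0),cv2.Sobel(g,5,0,1));best=[]
    for j in np.arange(1.3,1.85,.02):
        a=j+np.pi+.276;c=np.array([*(hub+.074*np.array([np.cos(a),np.sin(a)])),.077])
        q=P(C,circle(c,np.array([0,0,1.]),.05)).astype(np.float32);best.append((cv2.remap(gm,q[:,0].copy(),q[:,1].copy(),1).mean().round(1),j.round(2)))
    print(n,sorted(best)[::-1][:4])
a=1.571+np.pi+.276;b=hub+.074*np.array([np.cos(a),np.sin(a)])
u,v=proj("scene",[*b,.045]).astype(int);print(u,v);i=s.max(2)
for r in range(v-11,v+12): print(" ".join(f"{x:3d}" for x in i[r,u-15:u+16]))
E
```

```text
top [(np.float32(155.7), np.float64(1.54)), (np.float32(154.1), np.float64(1.52)), (np.float32(151.3), np.float64(1.56)), (np.float32(144.4), np.float64(1.5))]
scene [(np.float32(203.5), np.float64(1.58)), (np.float32(202.9), np.float64(1.6)), (np.float32(191.6), np.float64(1.62)), (np.float32(191.4), np.float64(1.56))]
255 212
 45  56  60  64  67  69  72  74  75  73  18  20  32  24  22 135 147  79  79  79  78  76  73  71  73  71  68  66  63  61  54
 52  59  63  65  69  72  74  76  77  58  19  19  48  27  22 139 153  86  85  79  74  69  55  54  71  73  71  68  66  62  57
 56  60  64  68  70  73  76  77  79  46  15  17  23  19  20 118 146 106 101  81  44  19  22  21  43  69  73  71  67  64  61
 58  60  66  70  73  75  77  79  81  66  17  15  15  16  14  75  92 116 117  86  18  21  35  21  18  42  75  74  70  66  62
 59  64  69  73  75  76  79  85  93 100  32  17  40  20  10  20  24  87 113  37  19  19  47  20  18  29  76  74  72  69  64
 60  66  69  73  76  78  85 107 114 120  72  49 111  41  19  23  23  20  63  19  14  20  21  18  14  27  76  74  73  70  65
 60  66  72  74  76  81 10
[... 1381 characters left out ...]
 120 119 120 119 120 120 120  72 101 112 120 120 120 120 120 119  99  90  99  86
 80  57  55 111 109 121 119 120 120 120 120 120 119 120 120 120 120 120 120 120 120 120 120 120 120 120 115 103 117  73  45
 80  78  46  38  90 112 120 118 119 120 120 120 119 120 120 120 120 120 120 120 120 120 120 120 117 122 102 120  71  44  64
106  79  72  50  42  80 120 105 119 121 118 119 120 120 120 120 120 120 120 120 120 118 118 123 109 119 105  40  43  64  81
160 106  81  80  57  44  40  67 116 117 116 120 123 122 118 118 118 119 119 122 126 116 109 121 107  40  43  47  64  79 104
168 156  84  81  79  65  48  42  41  66 115 121 123 119 105 105 106 108 108 117 134 110  82  40  41  45  59  72  80  80 155
```

```bash
python3 -c "
from plant import ctrl
print(ctrl.close_job())"
```

```text
the job is handed in; nothing more can be done
None
```

I handed the job in at about 48 s; no verdict came back. Camera measurements just before hand-in show the bowl at the serving mark (about 1.56 rad), all five knobs in it and the empty cup upright on the mat. The cup fell over onto the post once while I was tilting it, and I recovered it with no knobs spilled.

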